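# Spin the coolant off the guide bushes

### The arm

A 7-joint arm with a two-finger parallel gripper is mounted at the origin on the work surface. World frame = base frame: x ahead of the robot, y to its left, z up, the work surface at z = 0. Lengths are in mm, angles in rad, forces in N, time in s.
With the tool pointing down it reaches from about 400 to 875 mm from the base axis. Payload 4.4 kg.
Tool frame: the origin (TCP) lies midway between the tips of the shut fingers; the grasp point (between the pads) lies 19 mm behind it; z points along the fingers, y is the direction in which the jaws open and shut (so a half turn about z gives the same grasp; the last joint's range is limited). The gripper opens to 85 mm and grips with 20 to 120 N. Pads are 22 mm wide; open, the fingers measure 114 mm over their backs; the gripper's body (76 mm by 85 mm) begins 54 mm behind the grasp point. The pads swing forward as they close: fully open they stand 13 mm farther back than shut.
Start: joints at [1.237, 0.628, 0.038, 1.517, -0.027, 0.996, -0.02], TCP at [172.024, -626.838, 231.313] pointing down, gripper open.
Joint ranges: [-3.06, 3.06], [-0.37, 2.12], [-1.25, 1.32], [0.18, 2.47], [-1.1, 4.24], [0.23, 1.98], [-2.94, 2.94]. Speed limits (rad/s): [2.57, 2.57, 3.14, 3.14, 3.14, 3.14, 3.14].

### API

Orientations are given as [roll, pitch, yaw] about the fixed x, y, z axes, in that order (R = Rz(yaw) Ry(pitch) Rx(roll)).
In Python, from cell import ctrl, vision gives the robot as it stands.
- The arm moves only by the tool play_rows, never from a script. Its arguments are lists of equal length, an entry for each row: "slide": the shift along the tool's x, y, z in mm, a list of three; "turn": the turn about the tool's z in rad; "fingers": the opening, from 0 (shut) to 1 (fully open). A call has 1 to 5 rows; each row is the pose to reach, as a shift and turn from the pose measured when the call began, along the tool's axes at that moment; what a row does not reach only later rows make up. A row lasts 1/8 s, in which the tool goes at most 62.5 mm and 10.7 degrees, less where a joint would pass 70% of its speed; a pose out of reach is approached as far as the arm can. A call with a gripper value outside its range is refused whole. The fingers move at their own pace and stop on an object; the grip force is fixed at half the most. Time passes only in rows, so rows that repeat a pose let the fingers close. It gives the time, the measured TCP pose, the force and the opening at its end, in the units of the state.
- ctrl.read_state(): the state, without advancing time (a new reading comes with each control period).
- vision.get_image(name): name is "side" or "top"; returns (picture, depth): 400x640x3 uint8, blue, green, red; 400x640 float32, mm along the optical axis (not along the pixel's ray), 0 where there is no reading.
- vision.camera_params(name): a dict with "fx", "fy", "cx", "cy" (pixels), "dist_coeffs" ([k1, k2, p1, p2, k3] as OpenCV has them; the pictures are not rectified), "position" and "rotation" of the camera in the world. Camera axes: x right, y up, looking along -z (the intrinsics and any distortion apply to the point x, -y, -z); pixel columns grow to the right and rows downward; lengths in mm; the calibration is good to about 2 mm. A picture is of the moment at which its call begins. camera_params takes no time and is no camera call.
- ctrl.finish_job(): hands the job in, once; it reports no verdict.
The state is a dict: "clock": time; "qpos": joint angles; "qd": joint speeds; "tau": joint torques, N m; "eef_pos": TCP position; "tool_rot": TCP orientation; "force": force on the tool from outside, world axes, zero at the start; "torque": the same for the moment, N m; "width": finger opening in mm.
Only numpy, scipy, OpenCV 4.12 (cv2) and the standard library are available. Lean on these libraries where they do the work, as an engineer would, in place of code of your own. Each camera call takes 0.05 s, during which the arm holds its last target.

### The job

Lift the lid off the hand spinner by its knob and lay it on the rubber mat, put every square-flanged guide bush from the bench into the drum, and set the lid back on so that it sits flush. Then turn the drum by its upright handle through at least one full turn, either way round, with the lid on. Finally lay the lid on the mat again, knob up, leaving the bushes in the drum; do not disturb the other things on the bench.

Things in the scene. Friction and masses are not known exactly. Their poses are not given: they have to be found in the camera images.
- drum (a joint): turning angle of the drum on its upright spindle, rad; 0 at the start, growing counter-clockwise seen from above, reading on past a full turn (6.28). It stays where it is left; about 3 N at the handle turns it.
- drum_floor (a point): centre of the drum's inner floor, on its axis (43 mm above the bench). The drum is an open round steel pot on a blue round stand bolted to the bench: 170 mm inside diameter, 4 mm wall, 90 mm deep inside.
- drum_rim (a point): centre of the drum's mouth at rim height (133 mm above the bench), on the drum's axis.
- handle (a point): grip point on the drum's upright handle, a round black free-spinning sleeve 22 mm in diameter and 52 mm tall, on its own steel post 115 mm from the drum's axis; the point is on the sleeve's axis, 20 mm below its top (top 190 mm above the bench). It goes round with the drum.
- lid: round aluminium lid, 190 mm in diameter, on the drum at the start. Origin: centre of its underside; z points up through the knob. Upwards from the origin: a round plug 156 mm in diameter and 8 mm high that enters the drum's mouth, a plate 6 mm thick (z 8 to 14 mm) that rests on the rim, and an upright black knob 26 mm in diameter (z 14 to 60 mm). 0.45 kg. Seated, its origin is 8 mm below the rim.
- mat: black rubber mat fixed on the bench to the robot's left, 260 x 260 x 4 mm; origin: centre of its underside.
- tin: small round tin, 54 mm in diameter, 55 mm high, standing among the bushes; origin: centre of its underside. Not to be disturbed.
- spacer: flat steel ring, 60 mm outside diameter, 22 mm high, among the bushes; origin: centre of its underside. Not to be disturbed.
- mallet: hammer lying at the far side of the bench. Not to be disturbed.
- spanner: wrench lying at the far side of the bench. Not to be disturbed.
- bush0: guide bush of plain steel (absent in some starts): square flange 42 x 42 x 10 mm at the foot, round barrel 32 mm in diameter above it, 65 mm high in all. Stands on its flange on the bench to the robot's right. Origin: centre of the flange's underside; z runs up the barrel. 0.25 kg.
- bush1: guide bush of plain steel (absent in some starts): square flange 42 x 42 x 10 mm at the foot, round barrel 32 mm in diameter above it, 65 mm high in all. Stands on its flange on the bench to the robot's right. Origin: centre of the flange's underside; z runs up the barrel. 0.25 kg.
- bush2: guide bush of plain steel (absent in some starts): square flange 42 x 42 x 10 mm at the foot, round barrel 32 mm in diameter above it, 65 mm high in all. Stands on its flange on the bench to the robot's right. Origin: centre of the flange's underside; z runs up the barrel. 0.25 kg.
- bush3: guide bush of plain steel (absent in some starts): square flange 42 x 42 x 10 mm at the foot, round barrel 32 mm in diameter above it, 65 mm high in all. Stands on its flange on the bench to the robot's right. Origin: centre of the flange's underside; z runs up the barrel. 0.25 kg.
- bush4: guide bush of plain steel (absent in some starts): square flange 42 x 42 x 10 mm at the foot, round barrel 32 mm in diameter above it, 65 mm high in all. Stands on its flange on the bench to the robot's right. Origin: centre of the flange's underside; z runs up the barrel. 0.25 kg.
Things that resemble listed ones, but are neither listed nor needed, are in the scene too. What is shaped like the bush3 but purple or red is not meant.

How it is judged:
By the outcome, as a careful person would: the job done as asked, in the order asked, and still so for the second after the job is handed in, with the robot touching nothing.
Of bush0, bush1, bush2, bush3, bush4 only 2 to 4 are there at a start; the rules pass over those that are not, and their reading is None.
At some moment in a run one of bush0, bush1, bush2, bush3, bush4 may be knocked a few centimetres aside while the robot is not near it.
Once in a run the grip may slacken for a moment while it holds something.
It also fails if it takes over 210 s, if anything falls off the work surface, if the arm or the gripper's body presses on something with over 40 N, if the wrist force passes 120 N, or if a joint passes its speed limit or range.

## Working session

There is one attempt and no reset: what is moved stays moved. The work goes in short steps, Python scripts to look and compute and a tool call to move; the robot and the scene stay as the last step left them, time stands still between calls to the robot, and variables do not carry over. Pictures are saved under pics/ and viewed, and the job is handed in when it is done.

Besides the shell and the picture viewer there is one more tool, called after ">>>" as name(argument=value, ...), one argument or row to a line, values as JSON. play_rows: Moves the arm, as the interface text tells. Its arguments: {"type":"object","properties":{"slide":{"type":"array"},"turn":{"type":"array"},"fingers":{"type":"array"}},"required":["slide","turn","fingers"]}

```bash
ls; mkdir -p pics; cat > h.py <<'E'
import numpy as np, cv2, json
from cell import ctrl, vision
def P(name):
    p=vision.camera_params(name); K=np.array([[p['fx'],0,p['cx']],[0,p['fy'],p['cy']],[0,0,1.]])
    return K,np.array(p['dist_coeffs'],float),np.array(p['position'],float),np.array(p['rotation'],float)
def ray(name,uv):
    K,d,t,R=P(name); uv=np.array(uv,float).reshape(-1,1,2)
    n=cv2.undistortPoints(uv,K,d).reshape(-1,2)
    c=np.c_[n[:,0],-n[:,1],-np.ones(len(n))]
    return t,c@R.T
def onz(name,uv,z):
    t,r=ray(name,uv); s=(z-t[2])/r[:,2]; return t+r*s[:,None]
def cloud(name,dep):
    h,w=dep.shape; v,u=np.mgrid[0:h,0:w]
    t,r=ray(name,np.c_[u.ravel(),v.ravel()]); 
    return (t+r*dep.ravel()[:,None]).reshape(h,w,3)
def proj(name,X):
    K,d,t,R=P(name); c=(np.array(X,float).reshape(-1,3)-t)@R; c=c*[1,-1,-1]
    return cv2.projectPoints(c,np.zeros(3),np.zeros(3),K,d)[0].reshape(-1,2)
def st():
    s=ctrl.read_state(); return s
E
python3 - <<'E'
from h import *
for n in('top','side'):
    im,d=vision.get_image(n); cv2.imwrite(f'pics/{n}0.png',im); np.save(f'pics/{n}0.npy',d); print(n,vision.camera_params(n))
print(st())
E
```

```text
pics
top {'fx': 362.4383242984412, 'fy': 362.4383242984412, 'cx': 315.87343979292507, 'cy': 203.5931926372767, 'dist_coeffs': array([-0.01881761,  0.        ,  0.        ,  0.        ,  0.        ]), 'position': array([454.44043518, -28.67420268, 961.63167688]), 'rotation': array([ 0.10726091, -0.010627  , -1.56505226])}
side {'fx': 440.03197955417124, 'fy': 440.03197955417124, 'cx': 317.57382814574373, 'cy': 203.38117287334805, 'dist_coeffs': array([0.04097101, 0.        , 0.        , 0.        , 0.        ]), 'position': array([205.11033487, 566.00457374, 903.35940047]), 'rotation': array([ 7.26376196e-01, -1.73690869e-03, -2.63775593e+00])}
{'clock': 0.1, 'qpos': array([ 1.23720065,  0.62924012,  0.03843804,  1.51826208, -0.02700231,
        0.99632403, -0.01998576]), 'qd': array([-0.00041844, -0.00069541, -0.00127398, -0.00252818,  0.00099048,
       -0.00042479, -0.00028612]), 'tau': array([ 2.65996423e-03, -5.64535081e+01,  1.23052854e+00, -1.93973476e+01,
        1.13631575e-02,  5.47742136e-03, -2.02231115e-05]), 'eef_pos': array([ 171.87883253, -626.27831872,  230.49158472]), 'tool_rot': array([-3.13987674e+00,  1.07586026e-05,  2.67814240e-01]), 'force': array([ 0.59452486, -0.78034734,  0.46716657]), 'torque': array([ 0.03754212, -0.04753293, -0.00322803]), 'width': 85.37806580995124}
```

```bash
python3 - <<'E'
s=open('h.py').read()
s=s.replace("np.array(p['rotation'],float)","Rot.from_euler('xyz',p['rotation']).as_matrix()").replace("import numpy as np, cv2, json","import numpy as np, cv2, json\nfrom scipy.spatial.transform import Rotation as Rot")
open('h.py','w').write(s)
E
python3 - <<'E'
from h import *
for n in('top','side'):
    C=cloud(n,np.load(f'pics/{n}0.npy')); 
    print(n,C[200,320],C[350,100],C[350,500])
E
```

```text
top [551.48531522 -46.30889349 138.23883364] [1.76386321e+02 5.13457763e+02 1.44660657e-01] [ 180.0526472  -517.14210063    0.84507844]
side [532.75579882 -42.85865062 137.08266879] [793.08614743 442.36322453  -2.30687589] [58.28865089 43.6830881  10.0666216 ]
```

View pics/top0.png

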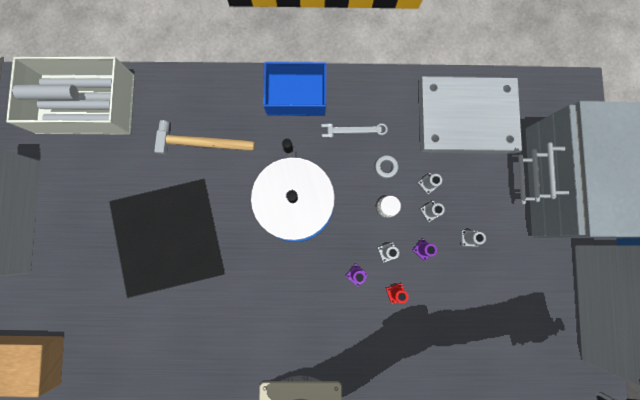

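View pics/side0.png

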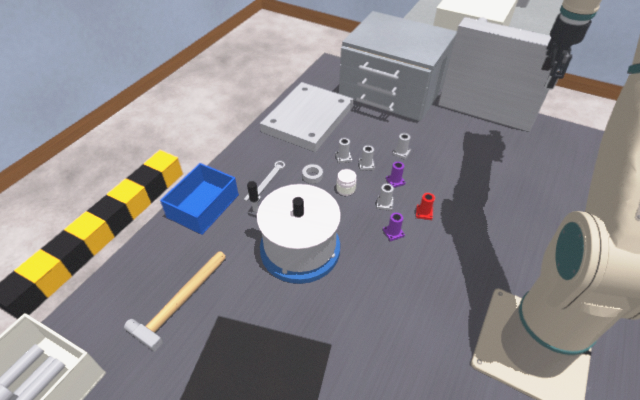

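```bash
cat > meas.py <<'E'
from h import *
# point-cloud clusters by grid region, both views
def grab(tag):
    o={}
    for n in('top','side'):
        im,d=vision.get_image(n); cv2.imwrite(f'pics/{n}{tag}.png',im); np.save(f'pics/{n}{tag}.npy',d)
def load(tag,n):
    im=cv2.imread(f'pics/{n}{tag}.png'); d=np.load(f'pics/{n}{tag}.npy'); C=cloud(n,d); C[d<=0]=np.nan; return im,d,C
def blobs(tag,n,zlo,zhi,box,minpx=15):
    im,d,C=load(tag,n); x0,x1,y0,y1=box
    m=((C[...,2]>zlo)&(C[...,2]<zhi)&(C[...,0]>x0)&(C[...,0]<x1)&(C[...,1]>y0)&(C[...,1]<y1)).astype(np.uint8)
    k,L,s,c=cv2.connectedComponentsWithStats(m,connectivity=8)
    for i in range(1,k):
        if s[i,4]<minpx: continue
        Q=C[L==i]; mid=(np.percentile(Q[:,:2],2,0)+np.percentile(Q[:,:2],98,0))/2
        print(n,'px',c[i].round(0),'n',s[i,4],'mid',mid.round(1),'ext',np.ptp(Q[:,:2],0).round(0),'z',np.percentile(Q[:,2],[5,50,95]).round(0),'bgr',np.median(im[L==i],0))
E
python3 - <<'E'
from meas import *
for n in('top','side'):
    print('bush tops'); blobs('0',n,57,75,(300,700,-500,-120))
    print('tin'); blobs('0',n,48,62,(480,560,-250,-150))
    print('spacer'); blobs('0',n,14,27,(500,700,-300,-100))
    print('plate'); blobs('0',n,130,146,(380,680,-150,150),200)
    print('knob/handle'); blobs('0',n,175,200,(350,750,-200,200),8)
E
```

```text
bush tops
top px [435. 180.] n 134 mid [ 614.  -338.2] ext [30. 30.] z [61. 65. 68.] bgr [157.  151.  146.5]
top px [437. 209.] n 136 mid [ 539.5 -341.3] ext [30. 32.] z [62. 65. 68.] bgr [154.  149.5 143.5]
top px [479. 238.] n 142 mid [ 469.1 -443.4] ext [30. 32.] z [60. 65. 68.] bgr [154.  149.5 144. ]
top px [430. 250.] n 139 mid [ 439.  -320.3] ext [29. 30.] z [62. 65. 68.] bgr [145.  62. 112.]
top px [392. 252.] n 134 mid [ 431.3 -225.6] ext [29. 31.] z [62. 65. 68.] bgr [163.5 160.  153.5]
top px [359. 277.] n 134 mid [ 371.6 -143.3] ext [29. 30.] z [63. 65. 68.] bgr [162.5  73.  125. ]
top px [401. 296.] n 142 mid [ 326.1 -246. ] ext [29. 30.] z [62. 65. 68.] bgr [ 53.  53. 182.]
tin
top px [390. 207.] n 237 mid [ 542.9 -224.5] ext [35. 48.] z [52. 55. 58.] bgr [250. 249. 249.]
spacer
top px [386. 166.] n 273 mid [ 656.3 -222.4] ext [57. 59.] z [17. 22. 25.] bgr [199. 194. 186.]
plate
top px [292. 198.] n 5160 mid [556.2  17.9] ext [187. 188.] z [137. 139. 142.] bgr [252. 250. 251.]
knob/handle
top px [286. 144.] n 85 mid [669.5  28.7] ext [19. 20.] z [180. 190. 192.] bgr [44
[... 710 characters left out ...]
6. 218.] n 121 mid [ 370.9 -141. ] ext [31. 32.] z [58. 64. 67.] bgr [151.  67. 118.]
tin
side px [348. 177.] n 161 mid [ 541.9 -221.9] ext [37. 49.] z [50. 54. 57.] bgr [246. 245. 246.]
spacer
side px [312. 172.] n 202 mid [ 655.2 -221. ] ext [60. 61.] z [15. 20. 24.] bgr [213.  205.5 206. ]
side px [344. 189.] n 62 mid [ 546.1 -207.1] ext [50. 26.] z [15. 21. 27.] bgr [163.5 171.5 172.5]
plate
side px [298. 217.] n 4005 mid [554.   21.3] ext [190. 191.] z [136. 138. 141.] bgr [247. 246. 247.]
knob/handle
side px [252. 186.] n 88 mid [668.8  31.7] ext [21. 19.] z [177. 188. 192.] bgr [55. 52. 53.]
side px [297. 202.] n 106 mid [554.6  21.2] ext [25. 26.] z [177. 184. 186.] bgr [57. 53. 55.]
```

```bash
cat > go.py <<'E'
import sys
from h import *
def go(x,y,z,yaw=None):
    s=st(); R=Rot.from_euler('xyz',s['tool_rot']).as_matrix()
    d=R.T@(np.array([x,y,z])-s['eef_pos'])
    cy=s['tool_rot'][2]; t=0 if yaw is None else -((yaw-cy+np.pi)%(2*np.pi)-np.pi)
    print('slide',d.round(0),'turn %.2f'%t,'| t %.2f'%s['clock'],'pos',s['eef_pos'].round(0),'rpy',s['tool_rot'].round(3),'w %.1f'%s['width'],'F',s['force'].round(1),'q',s['qpos'].round(2))
if __name__=='__main__':
    go(*map(float,sys.argv[1:]))
E
python3 - <<'E'
from h import *
im=cv2.imread('pics/top0.png'); m=(im.max(2)<38).astype(np.uint8); m[:, 260:]=0; m[:160]=0; m[:,:60]=0
c=max(cv2.findContours(m,0,2)[0],key=cv2.contourArea); b=cv2.boxPoints(cv2.minAreaRect(c)); W=onz('top',b,4); print(b,W.round(0),W.mean(0))
im,d=cv2.imread('pics/side0.png'),0
E
python3 go.py 555 19 270 1.57
```

```text
slide [ 540. -521.  -39.] turn -1.30 | t 0.10 pos [ 172. -626.  230.] rpy [-3.14   0.     0.268] w 85.4 F [ 0.6 -0.8  0.5] q [ 1.24  0.63  0.04  1.52 -0.03  1.   -0.02]Traceback (most recent call last):
  File "<stdin>", line 3, in <module>
ValueError: max() iterable argument is empty
```

```bash
python3 - <<'E'
from h import *
im=cv2.imread('pics/top0.png'); print(im[240,165],im[320,165],im[240,100])
t=(int(im[240,165].max())+int(im[320,165].max()))//2
m=(im.max(2)<t).astype(np.uint8); m[:, 260:]=0; m[:160]=0; m[:,:60]=0
m=cv2.morphologyEx(m,cv2.MORPH_OPEN,np.ones((5,5)))
c=max(cv2.findContours(m,0,2)[0],key=cv2.contourArea); b=cv2.boxPoints(cv2.minAreaRect(c)); W=onz('top',b,4); print(b,W.round(0),W.mean(0),np.linalg.norm(np.diff(W,axis=0),axis=1))
E
```

```text
[46 44 44] [102  94  92] [101  94  91]
[[105.711655 199.44809 ]
 [203.82033  178.17151 ]
 [225.01707  275.91196 ]
 [126.9084   297.18854 ]] [[565. 521.   4.]
 [624. 262.   4.]
 [367. 197.   4.]
 [311. 449.   4.]] [466.57475916 357.30037928   4.        ] [266.02110506 265.10229774 258.70338613]
```

>>> play_rows(
  slide=[
    [50, -48, -39],
    [100, -96, -39],
    [150, -145, -39],
    [200, -193, -39],
    [250, -241, -39],
  ],
  turn=[-0.13, -0.26, -0.39, -0.52, -0.65],
  fingers=[1, 1, 1, 1, 1],
)

```text
clock: 0.72
eef_pos: [327.8, -362.9, 269.7]
tool_rot: [-3.14, -0.001, 0.922]
force: [1.2, -0.9, 0.7]
width: 85.3
```

```bash
python3 go.py 555 19 270 1.57
```

```text
slide [442. -50.   0.] turn -0.65 | t 0.72 pos [ 328. -363.  270.] rpy [-3.14e+00 -1.00e-03  9.22e-01] w 85.3 F [ 1.2 -0.9  0.7] q [ 0.91  0.36 -0.17  1.9   0.08  0.89  0.05]
```

>>> play_rows(
  slide=[
    [60, -7, 0],
    [120, -14, 0],
    [180, -21, 0],
    [240, -28, 0],
    [300, -35, 0],
  ],
  turn=[-0.13, -0.26, -0.39, -0.52, -0.65],
  fingers=[1, 1, 1, 1, 1],
)

```text
clock: 1.35
eef_pos: [481.8, -101.2, 270.0]
tool_rot: [-3.141, -0.001, 1.576]
force: [1.1, -0.1, -0.8]
width: 85.5
```

```bash
python3 go.py 555 19 230 1.57
```

```text
slide [120.  74.  40.] turn 0.01 | t 1.35 pos [ 482. -101.  270.] rpy [-3.141e+00 -1.000e-03  1.576e+00] w 85.5 F [ 1.1 -0.1 -0.8] q [ 0.45  0.38 -0.41  1.89  0.19  0.91 -0.04]
```

>>> play_rows(
  slide=[
    [40, 25, 0],
    [80, 50, 0],
    [120, 74, 20],
    [120, 74, 60],
    [120, 74, 90],
  ],
  turn=[0.01, 0.01, 0.01, 0.01, 0.01],
  fingers=[1, 1, 1, 1, 1],
)

```text
clock: 1.98
eef_pos: [554.5, 20.0, 178.3]
tool_rot: [-3.139, -0.001, 1.567]
force: [0.3, -1.1, -0.0]
width: 85.4
```

```bash
python3 go.py 555 19.5 147 1.57
```

```text
slide [-1.  1. 31.] turn -0.00 | t 1.98 pos [555.  20. 178.] rpy [-3.139e+00 -1.000e-03  1.567e+00] w 85.4 F [ 0.3 -1.1 -0. ] q [ 0.16  0.58 -0.38  1.83  0.29  0.78 -0.37]
```

>>> play_rows(
  slide=[
    [0, 1, 15],
    [0, 1, 31],
    [0, 1, 31],
    [0, 1, 31],
    [0, 1, 31],
  ],
  turn=[0, 0, 0, 0, 0],
  fingers=[1, 0.8, 0.3, 0, 0],
)

```text
clock: 2.6
eef_pos: [556.1, 20.0, 148.4]
tool_rot: [-3.141, -0.001, 1.567]
force: [0.2, 0.5, 2.9]
width: 24.4
```

>>> play_rows(
  slide=[
    [0, 0, 0],
    [0, 0, 0],
    [0, 0, 0],
  ],
  turn=[0, 0, 0],
  fingers=[0, 0, 0],
)

```text
clock: 2.98
eef_pos: [555.9, 19.9, 148.5]
tool_rot: [-3.141, -0.001, 1.567]
force: [-0.7, -1.3, -1.4]
width: 24.9
```

>>> play_rows(
  slide=[
    [0, 0, -15],
    [0, 0, -40],
    [0, 0, -70],
    [0, 0, -100],
    [0, 0, -100],
  ],
  turn=[0, 0, 0, 0, 0],
  fingers=[0, 0, 0, 0, 0],
)

```text
clock: 3.6
eef_pos: [557.7, 20.2, 251.1]
tool_rot: [3.136, -0.002, 1.567]
force: [-0.4, -0.0, -4.2]
width: 24.4
```

```bash
python3 go.py 464 355 240 2.0
```

```text
slide [334. -95.  11.] turn -0.43 | t 3.60 pos [558.  20. 251.] rpy [ 3.136e+00 -2.000e-03  1.567e+00] w 24.4 F [-0.4 -0.  -4.2] q [ 0.19  0.5  -0.41  1.75  0.24  0.94 -0.32]
```

>>> play_rows(
  slide=[
    [40, -11, 0],
    [85, -24, 0],
    [130, -37, 0],
    [175, -50, 0],
    [220, -63, 0],
  ],
  turn=[-0.05, -0.1, -0.16, -0.22, -0.28],
  fingers=[0, 0, 0, 0, 0],
)

```text
clock: 4.22
eef_pos: [494.3, 241.3, 249.8]
tool_rot: [3.138, 0.0, 1.849]
force: [0.4, -0.5, -4.1]
width: 24.3
```

```bash
python3 go.py 464 355 100 2.0
```

```text
slide [118.   2. 150.] turn -0.15 | t 4.22 pos [494. 241. 250.] rpy [3.138 0.    1.849] w 24.3 F [ 0.4 -0.5 -4.1] q [-0.17  0.5  -0.5   1.77  0.29  0.94 -0.51]
```

>>> play_rows(
  slide=[
    [40, 1, 0],
    [80, 2, 20],
    [118, 2, 60],
    [118, 2, 105],
    [118, 2, 150],
  ],
  turn=[-0.05, -0.1, -0.15, -0.15, -0.15],
  fingers=[0, 0, 0, 0, 0],
)

```text
clock: 4.85
eef_pos: [463.2, 355.3, 97.1]
tool_rot: [3.14, 0.001, 2.0]
force: [0.8, -0.3, -4.2]
width: 24.8
```

```bash
python3 go.py 464 355 28 2.0;  python3 -c "
from meas import *
grab('1'); blobs('1','top',40,110,(300,600,200,500),200);blobs('1','side',40,110,(300,600,200,500),200)"
```

```text
slide [-0.  1. 69.] turn 0.00 | t 4.85 pos [463. 355.  97.] rpy [3.14e+00 1.00e-03 2.00e+00] w 24.8 F [ 0.8 -0.3 -4.2] q [-0.43  0.74 -0.43  1.81  0.47  0.69 -0.7 ]
top px [163. 237.] n 3376 mid [464.8 338. ] ext [189. 176.] z [85. 88. 91.] bgr [152. 147. 148.]
side px [256. 376.] n 4023 mid [457.5 341.3] ext [188. 175.] z [79. 82. 85.] bgr [246. 244. 246.]
```

View pics/side1.png

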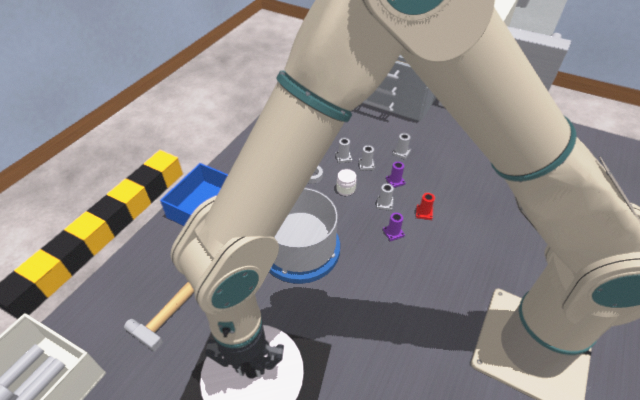

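>>> play_rows(
  slide=[
    [0, 0, 30],
    [0, 0, 55],
    [0, 0, 64],
    [0, 0, 68],
    [0, 0, 70],
  ],
  turn=[0, 0, 0, 0, 0],
  fingers=[0, 0, 0, 0, 0],
)

```text
clock: 5.58
eef_pos: [460.1, 351.0, 27.3]
tool_rot: [-3.133, 0.006, 2.0]
force: [-8.5, -8.4, 27.5]
width: 24.8
```

>>> play_rows(
  slide=[
    [0, 0, 0],
    [0, 0, 0],
  ],
  turn=[0, 0],
  fingers=[0, 0],
)

```text
clock: 5.82
eef_pos: [461.1, 351.9, 28.6]
tool_rot: [-3.136, 0.005, 1.999]
force: [0.2, 0.6, -3.7]
width: 24.7
```

>>> play_rows(
  slide=[
    [0, 0, 1],
    [0, 0, 2],
    [0, 0, 2],
    [0, 0, 2],
    [0, 0, 2],
  ],
  turn=[0, 0, 0, 0, 0],
  fingers=[0, 0, 0.4, 0.7, 1],
)

```text
clock: 6.45
eef_pos: [461.2, 352.0, 26.6]
tool_rot: [-3.137, 0.005, 1.999]
force: [-0.5, -0.4, -0.4]
width: 68.8
```

>>> play_rows(
  slide=[
    [0, 0, 0],
    [0, 0, -40],
    [0, 0, -90],
    [0, 0, -150],
    [0, 0, -210],
  ],
  turn=[0, 0, 0, 0, 0],
  fingers=[1, 1, 1, 1, 1],
)

```text
clock: 7.08
eef_pos: [461.5, 353.2, 238.4]
tool_rot: [-3.136, 0.005, 2.0]
force: [1.8, 0.7, 0.5]
width: 85.4
```

```bash
python3 go.py 500 0 260 1.2
```

```text
slide [-337. -112.  -19.] turn 0.80 | t 7.08 pos [462. 353. 238.] rpy [-3.136  0.005  2.   ] w 85.4 F [1.8 0.7 0.5] q [-0.36  0.57 -0.54  1.69  0.34  0.98 -0.6 ]
```

>>> play_rows(
  slide=[
    [-56, -18, 0],
    [-112, -37, 0],
    [-168, -55, 0],
    [-224, -73, 0],
    [-280, -92, 0],
  ],
  turn=[0.18, 0.36, 0.54, 0.72, 0.9],
  fingers=[1, 1, 1, 1, 1],
)

```text
clock: 7.7
eef_pos: [494.4, 58.5, 240.5]
tool_rot: [3.14, 0.007, 1.094]
force: [1.0, 0.2, 0.5]
width: 85.2
```

```bash
python3 go.py 431 -224 150 0.785; python3 -c "
from meas import *
grab('2')
for n in ('top','side'): blobs('2',n,57,75,(300,700,-500,-120))
"
```

```text
slide [-279.   73.   92.] turn 0.31 | t 7.70 pos [494.  58. 240.] rpy [3.14  0.007 1.094] w 85.2 F [1.  0.2 0.5] q [ 0.04  0.41 -0.3   1.91  0.17  0.84 -0.83]
top px [435. 180.] n 133 mid [ 614.2 -338.1] ext [29. 32.] z [60. 66. 68.] bgr [141. 136. 131.]
top px [437. 209.] n 142 mid [ 539.4 -341.5] ext [30. 32.] z [59. 65. 68.] bgr [137.  133.  127.5]
top px [479. 238.] n 141 mid [ 469.1 -444. ] ext [30. 31.] z [61. 65. 68.] bgr [139. 136. 131.]
top px [430. 250.] n 136 mid [ 439.  -319.9] ext [30. 30.] z [62. 65. 68.] bgr [130.  55. 102.]
top px [392. 252.] n 133 mid [ 431.3 -225.5] ext [29. 31.] z [62. 65. 68.] bgr [149. 144. 139.]
top px [359. 277.] n 134 mid [ 371.6 -143.2] ext [29. 30.] z [63. 65. 68.] bgr [143.  64. 110.]
top px [401. 296.] n 142 mid [ 326.3 -246.2] ext [29. 30.] z [62. 65. 68.] bgr [ 47.  47. 163.]
side px [404. 138.] n 75 mid [ 467.  -440.4] ext [31. 30.] z [59. 64. 67.] bgr [157. 151. 151.]
side px [344. 142.] n 77 mid [ 613.1 -335.8] ext [33. 35.] z [59. 64. 68.] bgr [152. 146. 147.]
side px [368. 150.] n 79 mid [ 538.1 -339.5] ext [32. 35.] z [60. 64. 67.] bgr [165. 157. 159.]
side px [398. 166.] n 95 mid [ 438.  -316.8] ext [31. 34.] z [58. 64. 67.] bgr [142.  65. 112.]
side px [387. 189.] n 104 mid [ 430.5 -223.1] ext [31. 32.] z [59. 64. 67.] bgr [154.5 148.  149. ]
side px [428. 198.] n 105 mid [ 324.7 -243.2] ext [30. 31.] z [59. 64. 67.] bgr [ 54.  52. 185.]
side px [396. 218.] n 120 mid [ 370.9 -141.5] ext [31. 34.] z [59. 64. 67.] bgr [151.   66.  118.5]
```

View pics/top2.png

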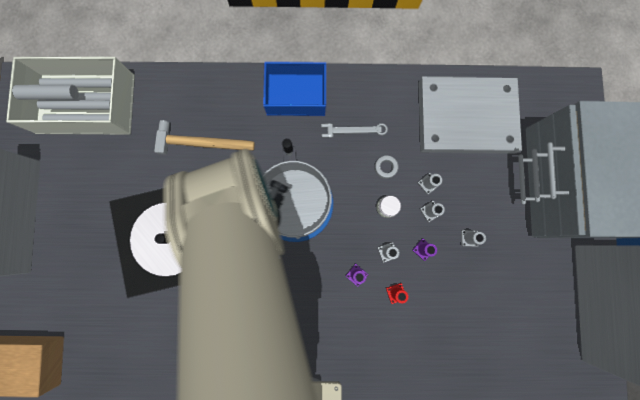

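>>> play_rows(
  slide=[
    [-58, 15, 0],
    [-116, 30, 0],
    [-174, 45, 0],
    [-232, 61, 0],
    [-279, 73, 20],
  ],
  turn=[0.06, 0.12, 0.18, 0.25, 0.31],
  fingers=[1, 1, 1, 1, 1],
)

```text
clock: 8.43
eef_pos: [429.6, -231.4, 224.7]
tool_rot: [3.132, 0.009, 0.773]
force: [-0.4, -0.4, 0.9]
width: 85.7
```

```bash
python3 go.py 431 -224.5 29 0.785
```

```text
slide [  8.  -6. 196.] turn -0.01 | t 8.43 pos [ 430. -231.  225.] rpy [3.132 0.009 0.773] w 85.7 F [-0.4 -0.4  0.9] q [ 0.54  0.41 -0.16  1.97  0.11  0.77 -0.48]
```

>>> play_rows(
  slide=[
    [8, -6, 40],
    [8, -6, 85],
    [8, -6, 125],
    [8, -6, 150],
    [8, -6, 150],
  ],
  turn=[-0.01, -0.01, -0.01, -0.01, -0.01],
  fingers=[1, 1, 1, 1, 1],
)

```text
clock: 9.05
eef_pos: [430.2, -222.5, 73.1]
tool_rot: [3.135, 0.011, 0.785]
force: [-0.0, 0.7, -1.2]
width: 85.3
```

```bash
python3 go.py 431 -224.5 29 0.785
```

```text
slide [-0.  2. 44.] turn -0.00 | t 9.05 pos [ 430. -222.   73.] rpy [3.135 0.011 0.785] w 85.3 F [-0.   0.7 -1.2] q [ 0.48  0.66 -0.1   2.1   0.19  0.38 -0.56]
```

>>> play_rows(
  slide=[
    [0, 2, 20],
    [0, 2, 35],
    [0, 2, 44],
    [0, 2, 44],
    [0, 2, 44],
  ],
  turn=[0, 0, 0, 0, 0],
  fingers=[1, 1, 1, 0.6, 0.2],
)

```text
clock: 9.68
eef_pos: [431.8, -224.5, 29.6]
tool_rot: [3.135, 0.01, 0.785]
force: [0.5, -0.4, 0.7]
width: 51.7
```

>>> play_rows(
  slide=[
    [0, 0, 0],
    [0, 0, 0],
    [0, 0, 0],
    [0, 0, 0],
  ],
  turn=[0, 0, 0, 0],
  fingers=[0, 0, 0, 0],
)

```text
clock: 10.18
eef_pos: [431.9, -224.6, 30.3]
tool_rot: [3.134, 0.01, 0.785]
force: [-0.5, 1.0, 4.8]
width: 30.8
```

```bash
python3 go.py 522 -13.5 240 0.785
```

```text
slide [ 211.  -84. -213.] turn -0.00 | t 10.18 pos [ 432. -225.   30.] rpy [3.134 0.01  0.785] w 30.8 F [-0.5  1.   4.8] q [ 0.46  0.74 -0.07  2.12  0.21  0.29 -0.58]
```

>>> play_rows(
  slide=[
    [0, 0, -30],
    [0, 0, -80],
    [0, 0, -130],
    [0, 0, -180],
    [20, -8, -200],
  ],
  turn=[0, 0, 0, 0, 0],
  fingers=[0, 0, 0, 0, 0],
)

```text
clock: 10.8
eef_pos: [441.1, -204.1, 232.9]
tool_rot: [3.129, 0.009, 0.781]
force: [-0.2, -0.8, -3.5]
width: 30.8
```

```bash
python3 go.py 522 -13.5 200 0.785
```

```text
slide [192. -79.  30.] turn -0.00 | t 10.80 pos [ 441. -204.  233.] rpy [3.129 0.009 0.781] w 30.8 F [-0.2 -0.8 -3.5] q [ 0.5   0.39 -0.18  1.96  0.12  0.79 -0.54]
```

>>> play_rows(
  slide=[
    [48, -20, 0],
    [96, -40, 0],
    [144, -60, 0],
    [192, -79, 10],
    [192, -79, 30],
  ],
  turn=[0, 0, 0, 0, 0],
  fingers=[0, 0, 0, 0, 0],
)

```text
clock: 11.42
eef_pos: [523.8, -7.4, 200.3]
tool_rot: [3.129, 0.005, 0.789]
force: [-0.8, 0.2, -2.9]
width: 31.0
```

```bash
python3 go.py 522 -13.5 75 0.785
```

```text
slide [ -5.   1. 125.] turn 0.00 | t 11.43 pos [524.  -7. 200.] rpy [3.129 0.005 0.789] w 31.0 F [-0.8  0.2 -2.9] q [ 0.09  0.49 -0.2   1.9   0.15  0.76 -0.98]
```

>>> play_rows(
  slide=[
    [-5, 1, 20],
    [-5, 1, 50],
    [-5, 1, 85],
    [-5, 1, 110],
    [-5, 1, 119],
  ],
  turn=[0, 0, 0, 0, 0],
  fingers=[0, 0, 0, 0, 0],
)

```text
clock: 12.05
eef_pos: [520.3, -13.2, 79.9]
tool_rot: [3.132, 0.007, 0.789]
force: [0.2, 0.0, -2.2]
width: 30.5
```

```bash
python3 go.py 522 -13.5 74 0.785
```

```text
slide [1. 1. 6.] turn 0.00 | t 12.05 pos [520. -13.  80.] rpy [3.132 0.007 0.789] w 30.5 F [ 0.2  0.  -2.2] q [ 0.06  0.68 -0.14  2.    0.22  0.47 -1.03]
```

>>> play_rows(
  slide=[
    [1, 1, 4],
    [1, 1, 6],
    [1, 1, 6],
    [1, 1, 6],
    [1, 1, 6],
  ],
  turn=[0, 0, 0, 0, 0],
  fingers=[0, 0, 0.3, 0.5, 0.55],
)

```text
clock: 12.68
eef_pos: [522.3, -13.2, 74.6]
tool_rot: [3.131, 0.006, 0.789]
force: [0.2, 0.3, -0.1]
width: 46.8
```

>>> play_rows(
  slide=[
    [0, 0, 0],
    [0, 0, -30],
    [0, 0, -80],
    [0, 0, -130],
    [0, 0, -180],
  ],
  turn=[0, 0, 0, 0, 0],
  fingers=[0.55, 0.55, 0.55, 0.6, 1],
)

```text
clock: 13.3
eef_pos: [521.4, -11.1, 256.4]
tool_rot: [3.13, 0.006, 0.789]
force: [0.9, -0.1, 0.4]
width: 67.7
```

```bash
python3 go.py 538 -340 200 2.356
```

```text
slide [-221.  243.   60.] turn -1.57 | t 13.30 pos [521. -11. 256.] rpy [3.13  0.006 0.789] w 67.7 F [ 0.9 -0.1  0.4] q [ 0.12  0.42 -0.22  1.84  0.13  0.89 -0.95]
```

>>> play_rows(
  slide=[
    [-35, 38, 0],
    [-70, 76, 0],
    [-105, 115, 0],
    [-140, 153, 0],
    [-175, 192, 0],
  ],
  turn=[-0.17, -0.34, -0.51, -0.68, -0.85],
  fingers=[1, 1, 1, 1, 1],
)

```text
clock: 13.92
eef_pos: [534.3, -272.1, 259.8]
tool_rot: [3.138, 0.012, 1.645]
force: [0.9, 0.2, -0.5]
width: 85.5
```

```bash
python3 go.py 539 -340 100 2.356;  python3 -c "
from meas import *
grab('3')
for n in ('top','side'): blobs('3',n,57,75,(300,700,-500,-120)); blobs('3',n,95,120,(480,640,-60,100))
"
```

```text
slide [-66.  -1. 161.] turn -0.71 | t 13.93 pos [ 534. -272.  260.] rpy [3.138 0.012 1.645] w 85.5 F [ 0.9  0.2 -0.5] q [ 0.68  0.55 -0.41  1.63  0.26  1.01  0.26]
top px [434. 181.] n 75 mid [ 612.9 -335.7] ext [29. 28.] z [61. 65. 68.] bgr [126. 123. 118.]
top px [437. 209.] n 137 mid [ 539.5 -341.7] ext [30. 32.] z [61. 65. 68.] bgr [145. 142. 136.]
top px [479. 238.] n 142 mid [ 469.1 -443.6] ext [30. 32.] z [60. 65. 68.] bgr [148.5 143.5 138.5]
top px [430. 250.] n 138 mid [ 439.  -320.5] ext [29. 31.] z [62. 65. 68.] bgr [144.   62.5 113. ]
top px [359. 277.] n 136 mid [ 371.6 -143.2] ext [29. 29.] z [63. 65. 68.] bgr [90.5 39.  68.5]
top px [401. 296.] n 144 mid [ 326.2 -245.8] ext [29. 31.] z [62. 65. 68.] bgr [ 52.   52.  179.5]
top px [270. 175.] n 93 mid [609.   67.1] ext [63. 67.] z [ 97. 107. 119.] bgr [108. 105. 101.]
top px [313. 172.] n 55 mid [616.1 -28.5] ext [48. 61.] z [ 96. 107. 119.] bgr [106. 103.  99.]
top px [261. 216.] n 19 mid [516.1  89.5] ext [38. 21.] z [ 97. 108. 119.] bgr [116. 113. 109.]
top px [306. 214.] n 140 mid [521.5 -14.1] ext [29. 28.] z [106.
[... 513 characters left out ...]
52. 185.]
side px [396. 218.] n 121 mid [ 370.7 -141.1] ext [31. 34.] z [59. 64. 67.] bgr [111.  51.  89.]
side px [287. 198.] n 234 mid [614.5 -25.8] ext [52. 70.] z [ 96. 108. 119.] bgr [143. 138. 138.]
side px [331. 211.] n 60 mid [503.7 -44. ] ext [42. 35.] z [ 96. 108. 119.] bgr [125. 120. 121.]
side px [264. 216.] n 40 mid [633.7  42.1] ext [14. 49.] z [ 98. 106. 117.] bgr [142. 136. 136.]
side px [318. 220.] n 150 mid [520.2 -11.5] ext [31. 31.] z [ 98. 107. 110.] bgr [149.5 144.  145.5]
side px [264. 237.] n 26 mid [604.6  91.2] ext [26. 17.] z [ 97. 108. 118.] bgr [127.  121.  122.5]
side px [306. 252.] n 156 mid [501.3  82.6] ext [43. 38.] z [ 96. 108. 119.] bgr [138.  132.5 133. ]
```

View pics/top3.png

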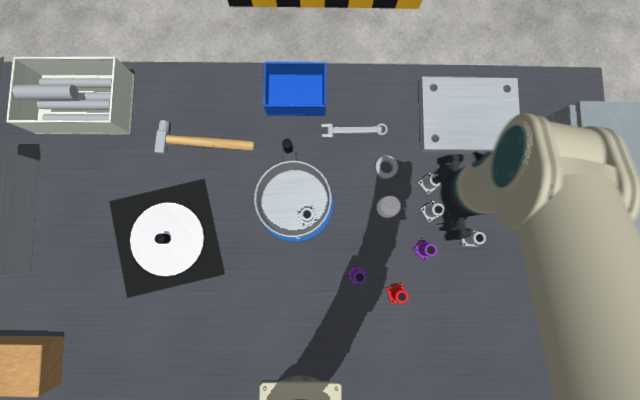

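>>> play_rows(
  slide=[
    [-20, 0, 0],
    [-40, 0, 0],
    [-66, -1, 20],
    [-66, -1, 60],
    [-66, -1, 110],
  ],
  turn=[-0.17, -0.34, -0.51, -0.68, -0.71],
  fingers=[1, 1, 1, 1, 1],
)

```text
clock: 14.65
eef_pos: [536.5, -347.4, 149.8]
tool_rot: [-3.134, 0.016, 2.341]
force: [-0.5, 0.2, -0.6]
width: 85.3
```

```bash
python3 go.py 539 -340.5 30 2.356
```

```text
slide [  5.   8. 120.] turn -0.01 | t 14.65 pos [ 536. -347.  150.] rpy [-3.134  0.016  2.341] w 85.3 F [-0.5  0.2 -0.6] q [ 0.83  0.75 -0.52  1.63  0.47  0.88  0.89]
```

>>> play_rows(
  slide=[
    [5, 8, 20],
    [5, 8, 55],
    [5, 8, 90],
    [5, 8, 110],
    [5, 8, 120],
  ],
  turn=[-0.01, -0.01, -0.01, -0.01, -0.01],
  fingers=[1, 1, 1, 1, 1],
)

```text
clock: 15.28
eef_pos: [539.2, -339.9, 28.8]
tool_rot: [-3.133, 0.015, 2.351]
force: [-0.1, -0.4, 0.6]
width: 85.0
```

```bash
python3 go.py 539 -340.5 29 2.356
```

```text
slide [-0. -1. -0.] turn -0.00 | t 15.28 pos [ 539. -340.   29.] rpy [-3.133  0.015  2.351] w 85.0 F [-0.1 -0.4  0.6] q [ 0.77  0.9  -0.43  1.7   0.58  0.66  0.8 ]
```

>>> play_rows(
  slide=[
    [0, -1, 0],
    [0, -1, 0],
    [0, -1, 0],
    [0, -1, 0],
    [0, -1, 0],
  ],
  turn=[0, 0, 0, 0, 0],
  fingers=[0.6, 0.2, 0, 0, 0],
)

```text
clock: 15.9
eef_pos: [539.0, -341.2, 30.1]
tool_rot: [-3.133, 0.017, 2.351]
force: [-1.3, -0.1, 4.9]
width: 30.6
```

>>> play_rows(
  slide=[
    [0, 0, 0],
    [0, 0, -30],
    [0, 0, -80],
    [0, 0, -130],
    [0, 0, -190],
  ],
  turn=[0, 0, 0, 0, 0],
  fingers=[0, 0, 0, 0, 0],
)

```text
clock: 16.52
eef_pos: [536.7, -337.4, 220.3]
tool_rot: [-3.133, 0.014, 2.351]
force: [0.9, -0.4, -2.8]
width: 30.7
```

```bash
python3 go.py 588 -13.5 220 2.356
```

```text
slide [194. 264.  -5.] turn -0.00 | t 16.52 pos [ 537. -337.  220.] rpy [-3.133  0.014  2.351] w 30.7 F [ 0.9 -0.4 -2.8] q [ 0.84  0.66 -0.57  1.58  0.42  1.01  0.93]
```

>>> play_rows(
  slide=[
    [32, 44, 0],
    [64, 88, 0],
    [97, 132, 0],
    [130, 176, 0],
    [160, 218, 0],
  ],
  turn=[0, 0, 0, 0, 0],
  fingers=[0, 0, 0, 0, 0],
)

```text
clock: 17.15
eef_pos: [578.6, -68.4, 215.6]
tool_rot: [-3.132, 0.013, 2.352]
force: [0.6, -0.2, -2.7]
width: 30.8
```

```bash
python3 go.py 588 -13.5 180 2.356
```

```text
slide [33. 46. 35.] turn -0.00 | t 17.15 pos [579. -68. 216.] rpy [-3.132  0.013  2.352] w 30.8 F [ 0.6 -0.2 -2.7] q [ 0.42  0.6  -0.57  1.72  0.41  0.94  0.46]
```

>>> play_rows(
  slide=[
    [15, 22, 0],
    [33, 46, 0],
    [33, 46, 10],
    [33, 46, 35],
    [33, 46, 60],
  ],
  turn=[0, 0, 0, 0, 0],
  fingers=[0, 0, 0, 0, 0],
)

```text
clock: 17.77
eef_pos: [587.6, -15.0, 153.4]
tool_rot: [-3.131, 0.013, 2.351]
force: [-0.5, 0.4, -2.9]
width: 30.8
```

```bash
python3 go.py 588 -13.5 74 2.356
```

```text
slide [ 2.  2. 79.] turn -0.01 | t 17.77 pos [588. -15. 153.] rpy [-3.131  0.013  2.351] w 30.8 F [-0.5  0.4 -2.9] q [ 0.29  0.68 -0.52  1.77  0.47  0.82  0.32]
```

>>> play_rows(
  slide=[
    [2, 2, 25],
    [2, 2, 50],
    [2, 2, 68],
    [2, 2, 76],
    [2, 2, 79],
  ],
  turn=[0, 0, 0, 0, 0],
  fingers=[0, 0, 0, 0, 0],
)

```text
clock: 18.4
eef_pos: [587.8, -13.8, 74.2]
tool_rot: [-3.13, 0.013, 2.35]
force: [1.1, 0.0, -2.9]
width: 30.9
```

>>> play_rows(
  slide=[
    [0, 0, 0],
    [0, 0, 0],
    [0, 0, 0],
    [0, 0, -1],
    [0, 0, -1],
  ],
  turn=[0, 0, 0, 0, 0],
  fingers=[0.1, 0.3, 0.5, 0.55, 0.55],
)

```text
clock: 19.02
eef_pos: [588.1, -13.7, 75.6]
tool_rot: [-3.131, 0.014, 2.35]
force: [0.7, 0.0, 0.2]
width: 46.8
```

>>> play_rows(
  slide=[
    [0, 0, 0],
    [0, 0, -30],
    [0, 0, -80],
    [0, 0, -130],
    [0, 0, -180],
  ],
  turn=[0, 0, 0, 0, 0],
  fingers=[0.55, 0.55, 0.55, 0.6, 1],
)

```text
clock: 19.65
eef_pos: [587.5, -10.6, 257.2]
tool_rot: [-3.131, 0.014, 2.351]
force: [0.9, -0.3, 0.4]
width: 68.0
```

```bash
python3 go.py 613 -337 220 0.785
```

```text
slide [-249. -211.   43.] turn 1.57 | t 19.65 pos [588. -11. 257.] rpy [-3.131  0.014  2.351] w 68.0 F [ 0.9 -0.3  0.4] q [ 0.33  0.56 -0.59  1.66  0.37  1.03  0.4 ]
```

>>> play_rows(
  slide=[
    [-30, -25, 0],
    [-60, -50, 0],
    [-90, -75, 0],
    [-120, -100, 0],
    [-150, -125, 0],
  ],
  turn=[0.17, 0.34, 0.51, 0.68, 0.85],
  fingers=[1, 1, 1, 1, 1],
)

```text
clock: 20.27
eef_pos: [604.0, -206.3, 260.7]
tool_rot: [3.138, 0.017, 1.495]
force: [-0.3, 1.6, -0.7]
width: 85.3
```

```bash
python3 go.py 613 -337 220 0.785;  python3 -c "
from meas import *
grab('4')
for n in ('top','side'): blobs('4',n,57,75,(300,700,-500,-120))
"
```

```text
slide [-129.   19.   43.] turn 0.71 | t 20.27 pos [ 604. -206.  261.] rpy [3.138 0.017 1.495] w 85.3 F [-0.3  1.6 -0.7] q [ 0.48  0.6  -0.35  1.52  0.24  1.06 -0.  ]
top px [435. 180.] n 132 mid [ 614.1 -338.2] ext [30. 30.] z [62. 65. 68.] bgr [152.  146.  141.5]
top px [430. 250.] n 137 mid [ 439.  -320.3] ext [29. 30.] z [62. 65. 68.] bgr [139.  62. 112.]
top px [359. 277.] n 135 mid [ 371.6 -143.2] ext [29. 30.] z [63. 65. 69.] bgr [88. 38. 67.]
top px [401. 296.] n 141 mid [ 326.2 -246. ] ext [29. 31.] z [62. 65. 67.] bgr [ 50.  50. 176.]
side px [404. 138.] n 77 mid [ 467.4 -440.1] ext [31. 34.] z [58. 63. 66.] bgr [157. 149. 151.]
side px [344. 142.] n 80 mid [ 612.8 -335.6] ext [31. 35.] z [59. 64. 67.] bgr [150.  144.5 145. ]
side px [398. 166.] n 90 mid [ 438.  -317.6] ext [30. 34.] z [59. 64. 66.] bgr [145.5  67.5 116. ]
side px [428. 198.] n 109 mid [ 325.  -242.3] ext [30. 33.] z [58. 64. 67.] bgr [ 53.  52. 182.]
side px [396. 218.] n 119 mid [ 371.2 -141.7] ext [31. 34.] z [58. 64. 67.] bgr [115.  52.  92.]
```

View pics/side4.png

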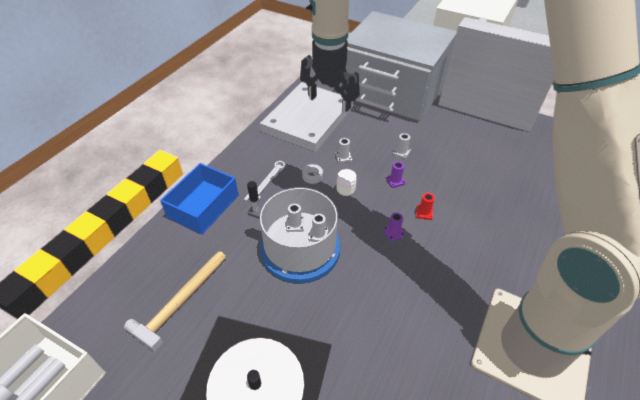

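Two bushes are upright in the drum (px 294,218 and 318,226). The other two are still standing where they were.

>>> play_rows(
  slide=[
    [-33, 5, 0],
    [-66, 10, 0],
    [-100, 15, 0],
    [-129, 19, 20],
    [-129, 19, 70],
  ],
  turn=[0.17, 0.34, 0.51, 0.68, 0.71],
  fingers=[1, 1, 1, 1, 1],
)

```text
clock: 21.0
eef_pos: [613.2, -347.4, 194.9]
tool_rot: [3.118, 0.014, 0.775]
force: [-0.3, 0.1, -0.2]
width: 85.4
```

```bash
python3 go.py 613.3 -337 29 0.785
```

```text
slide [ 10. -11. 166.] turn -0.01 | t 21.00 pos [ 613. -347.  195.] rpy [3.118 0.014 0.775] w 85.4 F [-0.3  0.1 -0.2] q [ 0.54  0.74 -0.14  1.4   0.14  0.99 -0.43]
```

>>> play_rows(
  slide=[
    [10, -11, 20],
    [10, -11, 65],
    [10, -11, 110],
    [10, -11, 130],
    [10, -11, 130],
  ],
  turn=[-0.01, -0.01, -0.01, -0.01, -0.01],
  fingers=[1, 1, 1, 1, 1],
)

```text
clock: 21.62
eef_pos: [612.9, -335.4, 63.4]
tool_rot: [3.12, 0.015, 0.786]
force: [0.8, 0.1, 0.2]
width: 85.2
```

```bash
python3 go.py 613.3 -337 29 0.785
```

```text
slide [-0.  1. 34.] turn 0.00 | t 21.62 pos [ 613. -335.   63.] rpy [3.12  0.015 0.786] w 85.2 F [0.8 0.1 0.2] q [ 0.52  0.88 -0.12  1.51  0.17  0.75 -0.47]
```

>>> play_rows(
  slide=[
    [0, 1, 15],
    [0, 1, 28],
    [0, 1, 34],
    [0, 1, 34],
    [0, 1, 34],
  ],
  turn=[0, 0, 0, 0, 0],
  fingers=[1, 1, 1, 0.6, 0.2],
)

```text
clock: 22.25
eef_pos: [614.1, -337.1, 29.8]
tool_rot: [3.12, 0.014, 0.786]
force: [0.2, 1.1, -0.9]
width: 51.6
```

>>> play_rows(
  slide=[
    [0, 0, 0],
    [0, 0, 0],
    [0, 0, 0],
    [0, 0, -30],
    [0, 0, -60],
  ],
  turn=[0, 0, 0, 0, 0],
  fingers=[0, 0, 0, 0, 0],
)

```text
clock: 22.88
eef_pos: [612.9, -335.2, 89.1]
tool_rot: [3.122, 0.015, 0.786]
force: [-0.4, -0.6, -3.1]
width: 30.5
```

```bash
python3 go.py 588 52.5 220 0.785
```

```text
slide [ 255. -289. -140.] turn 0.00 | t 22.88 pos [ 613. -335.   89.] rpy [3.122 0.015 0.786] w 30.5 F [-0.4 -0.6 -3.1] q [ 0.52  0.85 -0.13  1.49  0.16  0.79 -0.46]
```

>>> play_rows(
  slide=[
    [0, 0, -50],
    [0, 0, -100],
    [20, -23, -140],
    [55, -62, -140],
    [90, -102, -140],
  ],
  turn=[0, 0, 0, 0, 0],
  fingers=[0, 0, 0, 0, 0],
)

```text
clock: 23.5
eef_pos: [603.4, -194.8, 225.6]
tool_rot: [3.122, 0.015, 0.785]
force: [0.4, 0.7, -3.4]
width: 30.5
```

```bash
python3 go.py 588 52.5 220 0.785
```

```text
slide [ 164. -186.   -1.] turn -0.00 | t 23.50 pos [ 603. -195.  226.] rpy [3.122 0.015 0.785] w 30.5 F [ 0.4  0.7 -3.4] q [ 0.35  0.61 -0.15  1.58  0.13  0.95 -0.64]
```

>>> play_rows(
  slide=[
    [40, -46, 0],
    [80, -92, 0],
    [120, -138, 0],
    [164, -186, 0],
    [164, -186, 0],
  ],
  turn=[0, 0, 0, 0, 0],
  fingers=[0, 0, 0, 0, 0],
)

```text
clock: 24.12
eef_pos: [586.7, 61.1, 218.9]
tool_rot: [3.126, 0.012, 0.796]
force: [-0.2, -1.3, -2.9]
width: 30.8
```

```bash
python3 go.py 588 52.5 75 0.785
```

```text
slide [ -4.   5. 144.] turn 0.01 | t 24.12 pos [587.  61. 219.] rpy [3.126 0.012 0.796] w 30.8 F [-0.2 -1.3 -2.9] q [-0.06  0.56 -0.16  1.7   0.13  0.89 -1.05]
```

>>> play_rows(
  slide=[
    [-4, 5, 0],
    [-4, 5, 35],
    [-4, 5, 75],
    [-4, 5, 105],
    [-4, 5, 110],
  ],
  turn=[0, 0, 0, 0, 0],
  fingers=[0, 0, 0, 0, 0],
)

```text
clock: 24.75
eef_pos: [586.1, 49.9, 106.8]
tool_rot: [3.128, 0.017, 0.793]
force: [-0.6, -0.9, -2.9]
width: 30.7
```

```bash
python3 go.py 588 52.5 74 0.785
```

```text
slide [ 4. -1. 33.] turn 0.01 | t 24.75 pos [586.  50. 107.] rpy [3.128 0.017 0.793] w 30.7 F [-0.6 -0.9 -2.9] q [-0.06  0.7  -0.13  1.8   0.17  0.66 -1.08]
```

>>> play_rows(
  slide=[
    [3, -1, 15],
    [3, -1, 28],
    [3, -1, 33],
    [3, -1, 34],
    [3, -1, 34],
  ],
  turn=[0, 0, 0, 0, 0],
  fingers=[0, 0, 0, 0, 0.2],
)

```text
clock: 25.38
eef_pos: [587.2, 51.8, 73.5]
tool_rot: [3.128, 0.017, 0.793]
force: [-2.0, -1.0, 3.9]
width: 30.3
```

>>> play_rows(
  slide=[
    [0, 0, 0],
    [0, 0, 0],
    [0, 0, 0],
    [0, 0, -30],
    [0, 0, -80],
  ],
  turn=[0, 0, 0, 0, 0],
  fingers=[0.4, 0.5, 0.55, 0.55, 0.55],
)

```text
clock: 26.0
eef_pos: [586.1, 53.4, 152.8]
tool_rot: [3.131, 0.02, 0.793]
force: [1.1, -0.5, 0.6]
width: 46.9
```

>>> play_rows(
  slide=[
    [0, 0, -40],
    [0, 0, -80],
    [0, 0, -100],
    [0, 0, -100],
  ],
  turn=[0, 0, 0, 0],
  fingers=[0.55, 0.6, 1, 1],
)

```text
clock: 26.5
eef_pos: [587.9, 55.9, 254.3]
tool_rot: [3.128, 0.017, 0.793]
force: [-0.6, 1.0, 0.5]
width: 84.3
```

```bash
python3 go.py 468 -441 230 0.785
```

```text
slide [-438.  263.   35.] turn 0.01 | t 26.50 pos [588.  56. 254.] rpy [3.128 0.017 0.793] w 84.3 F [-0.6  1.   0.5] q [-0.05  0.52 -0.16  1.65  0.12  0.98 -1.04]
```

>>> play_rows(
  slide=[
    [-50, 30, 0],
    [-100, 60, 0],
    [-150, 90, 0],
    [-200, 120, 0],
    [-250, 150, 0],
  ],
  turn=[0, 0, 0, 0, 0],
  fingers=[1, 1, 1, 1, 1],
)

```text
clock: 27.12
eef_pos: [518.1, -229.0, 259.1]
tool_rot: [3.13, 0.018, 0.793]
force: [1.4, -0.5, 0.5]
width: 85.2
```

```bash
python3 go.py 468 -441.5 200 0.785;  python3 -c "
from meas import *
grab('5')
for n in ('top','side'): blobs('5',n,57,75,(300,700,-500,-120));blobs('5',n,100,115,(490,620,-50,90))
"
```

```text
slide [-186.  113.   64.] turn 0.01 | t 27.12 pos [ 518. -229.  259.] rpy [3.13  0.018 0.793] w 85.2 F [ 1.4 -0.5  0.5] q [ 0.45  0.48 -0.14  1.72  0.1   0.95 -0.52]
top px [430. 250.] n 141 mid [ 439.  -320.1] ext [29. 31.] z [61. 65. 68.] bgr [136.  57. 103.]
top px [359. 277.] n 134 mid [ 371.5 -143.2] ext [29. 30.] z [63. 66. 67.] bgr [91.5 39.  69. ]
top px [401. 296.] n 143 mid [ 326.3 -246. ] ext [29. 30.] z [61. 65. 68.] bgr [ 50.  50. 175.]
top px [279. 187.] n 143 mid [586.3  50.8] ext [31. 31.] z [104. 108. 111.] bgr [168. 162. 156.]
top px [306. 186.] n 139 mid [588.4 -13.5] ext [29. 29.] z [106. 108. 111.] bgr [177. 173. 165.]
top px [306. 214.] n 140 mid [521.5 -14.1] ext [29. 28.] z [106. 108. 110.] bgr [177.  173.5 166. ]
side px [404. 137.] n 74 mid [ 467.5 -438.8] ext [31. 33.] z [59. 64. 66.] bgr [159.5 153.  154. ]
side px [398. 166.] n 93 mid [ 438.1 -317.7] ext [31. 37.] z [58. 64. 66.] bgr [142.  64. 110.]
side px [428. 198.] n 109 mid [ 325.1 -243.4] ext [30. 32.] z [58. 64. 67.] bgr [ 54.  52. 182.]
side px [396. 218.] n 118 mid [ 370.6 -141.4] ext [31. 34.] z [59. 64. 67.] bgr [117.  52.  93.]
side px [291. 196.] n 34 mid [612.7 -43.2] ext [14. 13.] z [101. 107. 115.] bgr [142.  136.5 137. ]
side px [294. 209.] n 126 mid [587.1 -12. ] ext [32. 31.] z [102. 107. 110.] bgr [157.5 150.5 152. ]
side px [333. 214.] n 15 mid [498. -42.] ext [16. 15.] z [102. 108. 114.] bgr [123. 118. 119.]
side px [318. 219.] n 129 mid [520.2 -12.7] ext [31. 32.] z [103. 107. 110.] bgr [161. 155. 157.]
side px [280. 228.] n 140 mid [585.6  52.7] ext [32. 32.] z [101. 107. 110.] bgr [161. 154. 155.]
side px [307. 252.] n 36 mid [497.   83.3] ext [15. 14.] z [101. 107. 114.] bgr [139.  133.5 134. ]
```

View pics/top5.png

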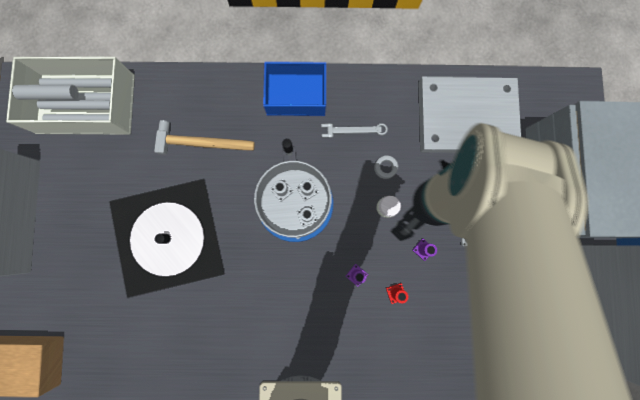

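Three bushes stand in the drum (px 279,187; 306,186; 306,214). The last one is unmoved.

>>> play_rows(
  slide=[
    [-50, 30, 0],
    [-100, 60, 0],
    [-150, 91, 0],
    [-186, 113, 20],
    [-186, 113, 64],
  ],
  turn=[0, 0, 0, 0, 0],
  fingers=[1, 1, 1, 1, 1],
)

```text
clock: 27.85
eef_pos: [460.3, -454.7, 200.1]
tool_rot: [3.124, 0.026, 0.774]
force: [0.3, 1.2, -0.8]
width: 85.5
```

```bash
python3 go.py 468.2 -441.5 29 0.785
```

```text
slide [ 19.  -7. 171.] turn -0.01 | t 27.85 pos [ 460. -455.  200.] rpy [3.124 0.026 0.774] w 85.5 F [ 0.3  1.2 -0.8] q [ 0.78  0.65 -0.1   1.58  0.11  0.91 -0.16]
```

>>> play_rows(
  slide=[
    [17, -7, 10],
    [19, -7, 55],
    [19, -7, 100],
    [19, -7, 120],
    [19, -7, 120],
  ],
  turn=[-0.01, -0.01, -0.01, -0.01, -0.01],
  fingers=[1, 1, 1, 1, 1],
)

```text
clock: 28.48
eef_pos: [468.6, -438.6, 78.8]
tool_rot: [3.126, 0.026, 0.785]
force: [1.2, -0.0, 0.4]
width: 85.8
```

```bash
python3 go.py 468.2 -441.5 29 0.785
```

```text
slide [-1.  1. 50.] turn 0.00 | t 28.48 pos [ 469. -439.   79.] rpy [3.126 0.026 0.785] w 85.8 F [ 1.2 -0.   0.4] q [ 0.74  0.79 -0.08  1.68  0.14  0.67 -0.21]
```

>>> play_rows(
  slide=[
    [-1, 1, 25],
    [-1, 1, 43],
    [-1, 1, 49],
    [-1, 1, 49],
    [-1, 1, 49],
  ],
  turn=[0, 0, 0, 0, 0],
  fingers=[1, 1, 1, 0.6, 0.2],
)

```text
clock: 29.1
eef_pos: [468.7, -441.9, 30.8]
tool_rot: [3.125, 0.026, 0.785]
force: [0.4, -0.2, -0.2]
width: 51.7
```

>>> play_rows(
  slide=[
    [0, 0, 0],
    [0, 0, 0],
    [0, 0, 0],
    [0, 0, -30],
    [0, 0, -60],
  ],
  turn=[0, 0, 0, 0, 0],
  fingers=[0, 0, 0, 0, 0],
)

```text
clock: 29.72
eef_pos: [468.6, -439.6, 90.7]
tool_rot: [3.127, 0.026, 0.785]
force: [0.5, -1.1, -2.0]
width: 30.6
```

```bash
python3 go.py 522 52.5 230 2.356
```

```text
slide [ 382. -308. -154.] turn -1.57 | t 29.73 pos [ 469. -440.   91.] rpy [3.127 0.026 0.785] w 30.6 F [ 0.5 -1.1 -2. ] q [ 0.75  0.78 -0.09  1.67  0.14  0.69 -0.21]
```

>>> play_rows(
  slide=[
    [0, 0, -50],
    [0, 0, -100],
    [30, -24, -150],
    [70, -56, -154],
    [110, -88, -154],
  ],
  turn=[0, -0.17, -0.34, -0.5, -0.67],
  fingers=[0, 0, 0, 0, 0],
)

```text
clock: 30.35
eef_pos: [485.5, -293.9, 241.3]
tool_rot: [-3.139, 0.03, 1.46]
force: [-0.2, 0.2, -2.4]
width: 30.4
```

```bash
python3 go.py 522 52.5 230 2.356
```

```text
slide [349.  -2.   1.] turn -0.90 | t 30.35 pos [ 485. -294.  241.] rpy [-3.139  0.03   1.46 ] w 30.4 F [-0.2  0.2 -2.4] q [ 0.68  0.51 -0.31  1.74  0.23  0.92  0.16]
```

>>> play_rows(
  slide=[
    [55, 0, 0],
    [110, 0, 0],
    [165, 0, 0],
    [220, 0, 0],
    [275, 0, 0],
  ],
  turn=[-0.17, -0.34, -0.51, -0.68, -0.85],
  fingers=[0, 0, 0, 0, 0],
)

```text
clock: 30.98
eef_pos: [515.5, -19.3, 232.9]
tool_rot: [-3.117, 0.018, 2.316]
force: [0.4, 0.6, -2.8]
width: 30.5
```

```bash
python3 go.py 522 52.5 200 2.356
```

```text
slide [49. 54. 31.] turn -0.04 | t 30.98 pos [516. -19. 233.] rpy [-3.117  0.018  2.316] w 30.5 F [ 0.4  0.6 -2.8] q [ 0.35  0.49 -0.57  1.87  0.37  0.9   0.35]
```

>>> play_rows(
  slide=[
    [25, 27, 0],
    [49, 54, 0],
    [49, 54, 0],
    [49, 54, 20],
    [49, 54, 31],
  ],
  turn=[-0.02, -0.04, -0.04, -0.04, -0.04],
  fingers=[0, 0, 0, 0, 0],
)

```text
clock: 31.6
eef_pos: [521.1, 51.0, 198.6]
tool_rot: [-3.114, 0.017, 2.354]
force: [0.4, -0.2, -2.6]
width: 30.4
```

```bash
python3 go.py 522 52.5 75 2.356
```

```text
slide [  2.   5. 123.] turn -0.00 | t 31.60 pos [521.  51. 199.] rpy [-3.114  0.017  2.354] w 30.4 F [ 0.4 -0.2 -2.6] q [ 0.2   0.55 -0.55  1.88  0.41  0.84  0.21]
```

>>> play_rows(
  slide=[
    [2, 5, 25],
    [2, 5, 60],
    [2, 5, 95],
    [2, 5, 112],
    [2, 5, 116],
  ],
  turn=[0, 0, 0, 0, 0],
  fingers=[0, 0, 0, 0, 0],
)

```text
clock: 32.22
eef_pos: [521.9, 51.8, 81.8]
tool_rot: [-3.113, 0.016, 2.354]
force: [-0.1, 0.4, -2.9]
width: 30.6
```

```bash
python3 go.py 522 52.5 75 2.356
```

```text
slide [1. 1. 7.] turn -0.00 | t 32.23 pos [522.  52.  82.] rpy [-3.113  0.016  2.354] w 30.6 F [-0.1  0.4 -2.9] q [ 0.11  0.71 -0.43  1.97  0.57  0.59  0.07]
```

>>> play_rows(
  slide=[
    [1, 1, 4],
    [1, 1, 7],
    [1, 1, 7],
    [1, 1, 7],
    [1, 1, 7],
  ],
  turn=[0, 0, 0, 0, 0],
  fingers=[0, 0, 0.3, 0.5, 0.55],
)

```text
clock: 32.85
eef_pos: [522.4, 51.9, 75.1]
tool_rot: [-3.112, 0.017, 2.353]
force: [1.3, -3.4, 0.6]
width: 46.7
```

>>> play_rows(
  slide=[
    [0, 0, 0],
    [0, 0, -30],
    [0, 0, -80],
    [0, 0, -130],
    [0, 0, -180],
  ],
  turn=[0, 0, 0, 0, 0],
  fingers=[0.55, 0.55, 0.55, 0.6, 1],
)

```text
clock: 33.48
eef_pos: [523.6, 58.5, 256.7]
tool_rot: [-3.113, 0.017, 2.354]
force: [0.6, -0.3, 0.0]
width: 67.6
```

```bash
python3 go.py 461.5 352.5 230 2.0; python3 -c "
from meas import *
grab('6')
blobs('6','top',100,115,(490,620,-50,90));blobs('6','side',100,115,(490,620,-50,90))
for n in ('top','side'): blobs('6',n,57,75,(300,700,-500,-120)); blobs('6',n,14,24,(300,600,200,500),200); blobs('6',n,55,70,(300,600,200,500)); blobs('6',n,180,195,(600,720,-50,100))
"
```

```text
slide [253. 164.  18.] turn 0.35 | t 33.48 pos [524.  59. 257.] rpy [-3.113  0.017  2.354] w 67.6 F [ 0.6 -0.3  0. ] q [ 0.22  0.48 -0.6   1.81  0.35  0.98  0.25]
top px [280. 186.] n 110 mid [587.1  48.4] ext [31. 26.] z [105. 108. 111.] bgr [73.5 71.5 68.5]
top px [306. 186.] n 137 mid [588.4 -13.5] ext [31. 29.] z [105. 108. 111.] bgr [159. 155. 148.]
top px [306. 214.] n 140 mid [521.6 -14.1] ext [29. 28.] z [106. 109. 111.] bgr [95.  92.  88.5]
side px [291. 196.] n 32 mid [612.2 -42.4] ext [16. 16.] z [101. 107. 113.] bgr [142. 137. 137.]
side px [294. 209.] n 126 mid [586.7 -12. ] ext [33. 34.] z [102. 107. 110.] bgr [157.5 151.  151. ]
side px [332. 214.] n 17 mid [498.2 -41.7] ext [16. 15.] z [101. 106. 112.] bgr [123. 119. 119.]
side px [318. 219.] n 130 mid [520.5 -12. ] ext [30. 32.] z [103. 107. 110.] bgr [130. 125. 126.]
side px [280. 228.] n 141 mid [585.7  52.5] ext [33. 31.] z [101. 107. 110.] bgr [127. 123. 123.]
side px [304. 239.] n 144 mid [521.5  53. ] ext [31. 32.] z [103. 107. 110.] bgr [128. 123. 124.]
side px [307. 252.] n 32 mid [497.  83.] ext [15. 14.] z 
[... 584 characters left out ...]
9. 63. 66.] bgr [37. 36. 35.]
top px [286. 143.] n 81 mid [669.7  28.7] ext [19. 20.] z [182. 190. 192.] bgr [38. 36. 34.]
side px [398. 166.] n 95 mid [ 438. -317.] ext [31. 32.] z [58. 64. 67.] bgr [142.  66. 111.]
side px [428. 198.] n 108 mid [ 324.9 -243. ] ext [30. 33.] z [59. 64. 67.] bgr [ 53.5  52.  182.5]
side px [396. 218.] n 120 mid [ 370.8 -140.9] ext [31. 31.] z [59. 64. 67.] bgr [150.   65.5 119. ]
side px [256. 373.] n 4579 mid [465.7 333.5] ext [187. 163.] z [15. 18. 20.] bgr [247. 246. 247.]
side px [253. 376.] n 158 mid [460.6 351. ] ext [25. 25.] z [58. 63. 66.] bgr [61. 57. 59.]
side px [252. 185.] n 76 mid [668.7  31.8] ext [20. 24.] z [181. 188. 190.] bgr [56. 53. 54.]
```

View pics/side6.png

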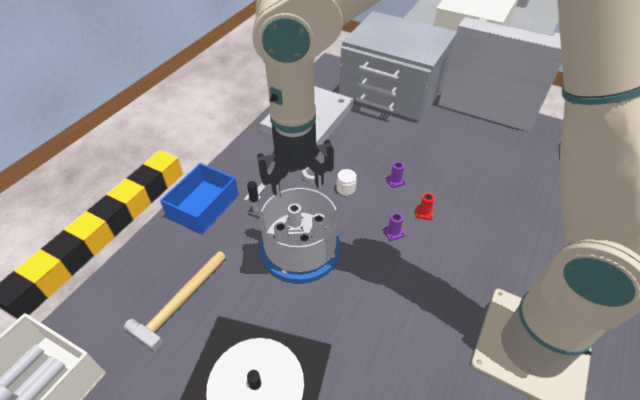

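>>> play_rows(
  slide=[
    [50, 32, 0],
    [100, 65, 0],
    [150, 97, 0],
    [200, 130, 0],
    [253, 164, 0],
  ],
  turn=[0.1, 0.2, 0.3, 0.4, 0.45],
  fingers=[1, 1, 1, 1, 1],
)

```text
clock: 34.2
eef_pos: [464.2, 356.1, 250.2]
tool_rot: [-3.133, 0.03, 1.902]
force: [0.3, 0.3, 0.3]
width: 85.5
```

```bash
python3 go.py 461.2 351.5 27 1.9
```

```text
slide [  3.  -2. 223.] turn 0.00 | t 34.20 pos [464. 356. 250.] rpy [-3.133  0.03   1.902] w 85.5 F [0.3 0.3 0.3] q [-0.41  0.56 -0.48  1.66  0.32  1.03 -0.67]
```

>>> play_rows(
  slide=[
    [2, -1, 40],
    [2, -1, 85],
    [2, -1, 130],
    [2, -1, 150],
    [2, -1, 150],
  ],
  turn=[0, 0, 0, 0, 0],
  fingers=[1, 1, 1, 1, 1],
)

```text
clock: 34.83
eef_pos: [461.1, 352.1, 98.0]
tool_rot: [-3.128, 0.031, 1.902]
force: [-0.2, 0.0, 0.2]
width: 85.4
```

```bash
python3 go.py 461.2 351.5 28 1.9
```

```text
slide [ 2.  1. 70.] turn 0.00 | t 34.83 pos [461. 352.  98.] rpy [-3.128  0.031  1.902] w 85.4 F [-0.2  0.   0.2] q [-0.47  0.74 -0.39  1.8   0.44  0.71 -0.79]
```

>>> play_rows(
  slide=[
    [2, 1, 0],
    [2, 1, 0],
    [2, 1, 0],
    [2, 1, 0],
    [2, 1, 0],
  ],
  turn=[-0.17, -0.34, -0.51, -0.68, -0.85],
  fingers=[1, 1, 1, 1, 1],
)

```text
clock: 35.45
eef_pos: [461.9, 355.0, 99.1]
tool_rot: [-3.111, 0.011, 2.758]
force: [-0.7, -0.7, -0.2]
width: 85.2
```

>>> play_rows(
  slide=[
    [0, 0, 10],
    [0, 0, 20],
    [0, 0, 20],
    [0, 0, 20],
    [0, 0, 20],
  ],
  turn=[-0.15, -0.3, -0.3, -0.3, -0.3],
  fingers=[1, 1, 1, 1, 1],
)

```text
clock: 36.08
eef_pos: [462.1, 354.8, 79.9]
tool_rot: [-3.11, 0.003, 3.057]
force: [-0.3, -0.4, 0.7]
width: 85.6
```

```bash
python3 go.py 461.2 351.2 28
```

```text
slide [ 1. -2. 52.] turn 0.00 | t 36.08 pos [462. 355.  80.] rpy [-3.110e+00  3.000e-03  3.057e+00] w 85.6 F [-0.3 -0.4  0.7] q [-0.31  0.84 -0.68  1.8   0.74  0.8   0.1 ]
```

>>> play_rows(
  slide=[
    [1, -2, 0],
    [1, -2, 0],
    [1, -2, 0],
    [1, -2, 0],
    [1, -2, 0],
  ],
  turn=[0.17, 0.34, 0.51, 0.68, 0.85],
  fingers=[1, 1, 1, 1, 1],
)

```text
clock: 36.7
eef_pos: [461.1, 353.3, 80.5]
tool_rot: [-3.124, 0.026, 2.201]
force: [-0.7, 1.1, 0.7]
width: 85.1
```

>>> play_rows(
  slide=[
    [0, 0, 0],
    [0, 0, 0],
    [0, 0, 0],
    [0, 0, 0],
    [0, 0, 0],
  ],
  turn=[0.17, 0.34, 0.51, 0.63, 0.63],
  fingers=[1, 1, 1, 1, 1],
)

```text
clock: 37.33
eef_pos: [461.0, 353.8, 81.0]
tool_rot: [3.14, 0.031, 1.571]
force: [0.1, -0.6, 0.0]
width: 85.2
```

```bash
python3 go.py 461.2 351.2 28
```

```text
slide [-1.  0. 53.] turn 0.00 | t 37.33 pos [461. 354.  81.] rpy [3.14  0.031 1.571] w 85.2 F [ 0.1 -0.6  0. ] q [-0.53  0.75 -0.29  1.81  0.37  0.65 -1.06]
```

>>> play_rows(
  slide=[
    [-1, 0, 20],
    [-1, 0, 40],
    [-1, 0, 50],
    [-1, 0, 53],
    [-1, 0, 53],
  ],
  turn=[0, 0, 0, 0, 0],
  fingers=[1, 1, 1, 0.6, 0.2],
)

```text
clock: 37.95
eef_pos: [461.3, 351.5, 28.4]
tool_rot: [3.139, 0.03, 1.572]
force: [-0.5, -0.3, -1.2]
width: 51.6
```

>>> play_rows(
  slide=[
    [0, 0, 0],
    [0, 0, 0],
    [0, 0, 0],
    [0, 0, 0],
    [0, 0, 0],
  ],
  turn=[0, 0, 0, 0, 0],
  fingers=[0, 0, 0, 0, 0],
)

```text
clock: 38.58
eef_pos: [461.9, 351.9, 29.3]
tool_rot: [3.138, 0.029, 1.572]
force: [-0.4, -0.7, 5.8]
width: 24.6
```

```bash
python3 go.py 555 20 250 1.57
```

```text
slide [-338.   93. -211.] turn 0.00 | t 38.58 pos [462. 352.  29.] rpy [3.138 0.029 1.572] w 24.6 F [-0.4 -0.7  5.8] q [-0.56  0.83 -0.25  1.84  0.41  0.55 -1.09]
```

>>> play_rows(
  slide=[
    [0, 0, -20],
    [0, 0, -60],
    [0, 0, -110],
    [0, 0, -160],
    [0, 0, -210],
  ],
  turn=[0, 0, 0, 0, 0],
  fingers=[0, 0, 0, 0, 0],
)

```text
clock: 39.2
eef_pos: [460.4, 357.4, 240.0]
tool_rot: [3.139, 0.031, 1.572]
force: [0.3, 0.2, -4.5]
width: 24.5
```

```bash
python3 go.py 555 20 235 1.57
```

```text
slide [-337.   94.   15.] turn 0.00 | t 39.20 pos [460. 357. 240.] rpy [3.139 0.031 1.572] w 24.5 F [ 0.3  0.2 -4.5] q [-0.48  0.55 -0.38  1.68  0.27  0.98 -0.96]
```

>>> play_rows(
  slide=[
    [-40, 11, 0],
    [-90, 25, 0],
    [-140, 39, 0],
    [-190, 53, 0],
    [-240, 67, 5],
  ],
  turn=[0, 0, 0, 0, 0],
  fingers=[0, 0, 0, 0, 0],
)

```text
clock: 39.83
eef_pos: [527.5, 115.6, 242.0]
tool_rot: [3.14, 0.031, 1.572]
force: [0.6, -0.5, -2.9]
width: 24.6
```

```bash
python3 go.py 555 20 225 1.57
```

```text
slide [-95.  27.  20.] turn 0.00 | t 39.83 pos [528. 116. 242.] rpy [3.14  0.031 1.572] w 24.6 F [ 0.6 -0.5 -2.9] q [-0.03  0.48 -0.37  1.8   0.25  0.91 -0.52]
```

>>> play_rows(
  slide=[
    [-40, 11, 5],
    [-75, 21, 10],
    [-95, 27, 20],
    [-95, 27, 20],
    [-95, 27, 20],
  ],
  turn=[0, 0, 0, 0, 0],
  fingers=[0, 0, 0, 0, 0],
)

```text
clock: 40.45
eef_pos: [554.2, 22.2, 224.7]
tool_rot: [3.141, 0.029, 1.575]
force: [-0.7, 0.5, -4.4]
width: 24.4
```

```bash
python3 go.py 555 20 165 1.57; python3 -c "
from meas import *
grab('7')
for n in ('top','side'): blobs('7',n,200,230,(400,700,-150,180),100)
"
```

```text
slide [-0.  1. 60.] turn 0.00 | t 40.45 pos [554.  22. 225.] rpy [3.141 0.029 1.575] w 24.4 F [-0.7  0.5 -4.4] q [ 0.13  0.52 -0.36  1.79  0.26  0.89 -0.35]
top px [321. 183.] n 1034 mid [574.9 -42.3] ext [143.  68.] z [211. 214. 216.] bgr [245. 242. 243.]
side px [296. 200.] n 3621 mid [552.7  29.7] ext [189. 188.] z [211. 213. 215.] bgr [181. 173. 182.]
```

View pics/side7.png

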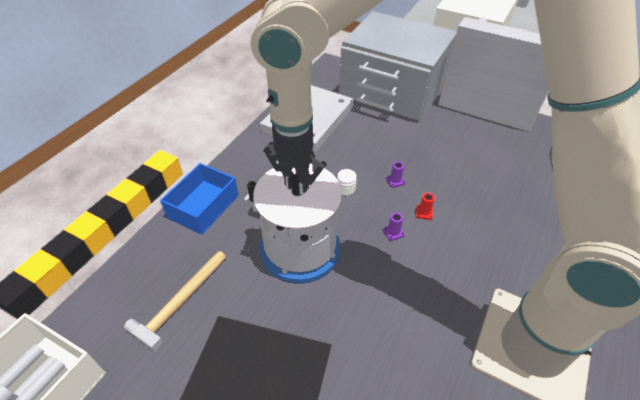

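```bash
python3 -c "
from meas import *
from scipy.optimize import least_squares
for n in ('side',):
    im,d,C=load('7',n)
    m=((C[...,2]>205)&(C[...,2]<222)&(abs(C[...,0]-555)<130)&(abs(C[...,1]-25)<130)&(im.min(2)>120)).astype(np.uint8)
    k,L,s,c=cv2.connectedComponentsWithStats(m); i=1+np.argmax(s[1:,4]); Q=C[L==i]
    A=np.c_[Q[:,0]-555,Q[:,1]-20,np.ones(len(Q))]; print('plane',np.linalg.lstsq(A,Q[:,2],rcond=None)[0])
    h=cv2.convexHull(Q[:,:2].astype(np.float32)).reshape(-1,2)
    print(cv2.minEnclosingCircle(h)); r=least_squares(lambda p:np.hypot(h[:,0]-p[0],h[:,1]-p[1])-p[2],[555,20,95],loss='soft_l1'); print(r.x)
"
```

```text
plane [-6.62968443e-04 -1.36697584e-03  2.13029359e+02]
((554.346923828125, 22.503490447998047), 95.48062896728516)
[553.78986276  22.25958953  94.40579172]
```

>>> play_rows(
  slide=[
    [0, 1, 20],
    [1, 1, 40],
    [1, 1, 56],
    [1, 1, 62],
    [1, 1, 62],
  ],
  turn=[0, 0, 0, 0, 0],
  fingers=[0, 0, 0, 0, 0],
)

```text
clock: 41.18
eef_pos: [555.6, 21.7, 163.0]
tool_rot: [3.14, 0.029, 1.576]
force: [0.4, 0.4, -4.1]
width: 24.4
```

>>> play_rows(
  slide=[
    [0, 0, 3],
    [0, 0, 6],
    [0, 0, 9],
    [0, 0, 11],
    [0, 0, 12],
  ],
  turn=[0, 0, 0, 0, 0],
  fingers=[0, 0, 0, 0, 0],
)

```text
clock: 41.8
eef_pos: [555.5, 21.3, 150.9]
tool_rot: [3.141, 0.029, 1.576]
force: [1.2, -0.4, -4.1]
width: 24.7
```

>>> play_rows(
  slide=[
    [0, 0, 1],
    [0, 0, 1],
    [0, 0, 1],
    [0, 0, 1],
    [0, 0, 1],
  ],
  turn=[0, 0, 0, 0, 0],
  fingers=[0, 0.2, 0.5, 0.8, 1],
)

```text
clock: 42.42
eef_pos: [555.8, 21.4, 150.0]
tool_rot: [3.14, 0.029, 1.576]
force: [0.5, 0.2, 0.1]
width: 77.0
```

>>> play_rows(
  slide=[
    [0, 0, 0],
    [0, 0, -30],
    [0, 0, -70],
    [0, 0, -95],
    [0, 0, -95],
  ],
  turn=[0, 0, 0, 0, 0],
  fingers=[1, 1, 1, 1, 1],
)

```text
clock: 43.05
eef_pos: [557.0, 24.5, 246.9]
tool_rot: [3.135, 0.029, 1.576]
force: [-0.4, 0.2, -0.7]
width: 85.4
```

```bash
python3 go.py 669 30.5 240 1.57; python3 -c "
from meas import *
grab('8')
for n in ('top','side'):
    blobs('8',n,130,146,(400,700,-150,180),100)
    im,d,C=load('8',n)
    m=((C[...,2]>125)&(C[...,2]<155)&(np.hypot(C[...,0]-555,C[...,1]-20)<90)&(np.hypot(C[...,0]-555,C[...,1]-20)>22)&(im.min(2)>110))
    Q=C[m]
    A=np.c_[Q[:,0]-555,Q[:,1]-20,np.ones(len(Q))]; print('plane',np.linalg.lstsq(A,Q[:,2],rcond=None)[0].round(4))
    blobs('8',n,178,195,(530,720,-50,100),8)
"
```

```text
slide [  6. 112.   7.] turn 0.01 | t 43.05 pos [557.  24. 247.] rpy [3.135 0.029 1.576] w 85.4 F [-0.4  0.2 -0.7] q [ 0.13  0.49 -0.37  1.76  0.25  0.93 -0.34]
top px [320. 188.] n 907 mid [575.  -41.4] ext [145.  67.] z [137. 139. 142.] bgr [244. 241. 242.]
plane [-4.400000e-03  2.900000e-03  1.395907e+02]
side px [298. 217.] n 4004 mid [554.2  23.3] ext [189. 190.] z [136. 138. 141.] bgr [191.5 183.  193. ]
plane [6.000000e-04 2.000000e-04 1.384432e+02]
side px [252. 186.] n 80 mid [668.5  31.6] ext [21. 24.] z [181. 187. 190.] bgr [43. 41. 41.]
side px [297. 202.] n 96 mid [554.4  21.9] ext [24. 25.] z [180. 184. 186.] bgr [42. 40. 41.]
```

View pics/side8.png

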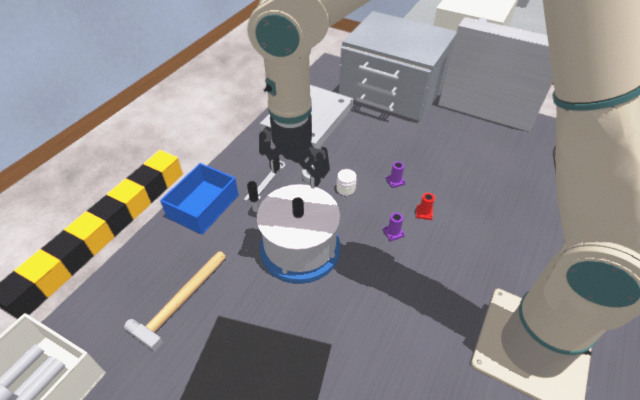

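>>> play_rows(
  slide=[
    [3, 40, 0],
    [6, 80, 0],
    [6, 112, 0],
    [6, 112, 10],
    [6, 112, 30],
  ],
  turn=[0, 0, 0, 0, 0],
  fingers=[1, 1, 1, 1, 1],
)

```text
clock: 43.78
eef_pos: [666.2, 29.6, 212.5]
tool_rot: [-3.14, 0.03, 1.576]
force: [-0.2, 0.8, 0.4]
width: 85.3
```

```bash
python3 go.py 669 30 154
```

```text
slide [ 2.  3. 59.] turn 0.00 | t 43.77 pos [666.  30. 213.] rpy [-3.14   0.03   1.576] w 85.3 F [-0.2  0.8  0.4] q [ 0.09  0.69 -0.34  1.48  0.29  1.03 -0.32]
```

>>> play_rows(
  slide=[
    [2, 3, 20],
    [2, 3, 45],
    [2, 3, 58],
    [2, 3, 58],
    [2, 3, 58],
  ],
  turn=[0, 0, 0, 0, 0],
  fingers=[1, 1, 1, 0.6, 0.2],
)

```text
clock: 44.4
eef_pos: [669.7, 30.2, 155.3]
tool_rot: [3.141, 0.029, 1.576]
force: [0.1, 0.3, 0.4]
width: 51.9
```

>>> play_rows(
  slide=[
    [0, 0, 0],
    [0, 0, 0],
    [0, 0, 0],
    [0, 0, 0],
  ],
  turn=[0, 0, 0, 0],
  fingers=[0, 0, 0, 0],
)

```text
clock: 44.9
eef_pos: [670.1, 30.3, 156.5]
tool_rot: [3.14, 0.029, 1.576]
force: [-2.0, -0.4, 6.6]
width: 20.6
```

```bash
cat > arc.py <<'E'
import sys
from h import *
s=st(); R=Rot.from_euler('xyz',s['tool_rot']).as_matrix(); c=np.array([555.2,19.5-0.5]); p=s['eef_pos']
a0=np.arctan2(p[1]-c[1],p[0]-c[0]); step=float(sys.argv[1]); zt=float(sys.argv[2])
print('t %.1f angle %.1f R %.1f'%(s['clock'],np.degrees(a0),np.hypot(*(p[:2]-c))),p.round(0),'F',s['force'].round(1),'w %.1f'%s['width'],'rpy',s['tool_rot'].round(3),'q',s['qpos'].round(2))
print([ [int(round(v)) for v in R.T@(np.r_[c+115*np.array([np.cos(a0+np.radians(step*k)),np.sin(a0+np.radians(step*k))]),zt]-p)] for k in range(1,6)])
E
python3 arc.py 10 155;python3 arc.py -10 155
```

```text
t 44.9 angle 5.6 R 115.4 [670.  30. 157.] F [-2.  -0.4  6.6] w 20.6 rpy [3.14  0.029 1.576] q [ 0.08  0.75 -0.32  1.52  0.31  0.92 -0.35]
[[20, -4, 1], [39, -11, 0], [56, -21, 0], [71, -34, -1], [84, -50, -1]]
t 44.9 angle 5.6 R 115.4 [670.  30. 157.] F [-2.  -0.4  6.6] w 20.6 rpy [3.14  0.029 1.576] q [ 0.08  0.75 -0.32  1.52  0.31  0.92 -0.35]
[[-20, 0, 2], [-40, -4, 3], [-59, -10, 3], [-76, -20, 4], [-91, -33, 4]]
```

>>> play_rows(
  slide=[
    [10, -1, 0],
    [25, -6, 0],
    [42, -13, 0],
    [58, -23, 0],
    [71, -34, 0],
  ],
  turn=[0, 0, 0, 0, 0],
  fingers=[0, 0, 0, 0, 0],
)

```text
clock: 45.52
eef_pos: [635.8, 101.6, 156.4]
tool_rot: [3.138, 0.031, 1.576]
force: [-3.3, -7.0, 15.0]
width: 20.7
```

```bash
python3 arc.py 10 155
```

```text
t 45.5 angle 45.7 R 115.4 [636. 102. 156.] F [-3.3 -7.  15. ] w 20.7 rpy [3.138 0.031 1.576] q [-0.03  0.72 -0.32  1.6   0.31  0.88 -0.47]
[[13, -16, 1], [22, -33, 1], [29, -52, 0], [33, -72, 0], [32, -92, 0]]
```

>>> play_rows(
  slide=[
    [13, -16, 0],
    [22, -33, -1],
    [29, -52, -1],
    [33, -72, -1],
    [32, -92, -1],
  ],
  turn=[0, 0, 0, 0, 0],
  fingers=[0, 0, 0, 0, 0],
)

```text
clock: 46.15
eef_pos: [543.8, 133.4, 156.5]
tool_rot: [3.136, 0.031, 1.577]
force: [3.1, -5.6, 2.4]
width: 20.5
```

```bash
python3 arc.py 10 156
```

```text
t 46.1 angle 95.7 R 115.0 [544. 133. 156.] F [ 3.1 -5.6  2.4] w 20.5 rpy [3.136 0.031 1.577] q [-0.11  0.61 -0.31  1.84  0.31  0.74 -0.59]
[[-4, -20, 0], [-11, -39, 1], [-21, -56, 1], [-34, -71, 1], [-49, -84, 2]]
```

>>> play_rows(
  slide=[
    [-4, -20, 0],
    [-11, -39, 0],
    [-21, -56, 0],
    [-34, -71, 0],
    [-49, -84, 1],
  ],
  turn=[0, 0, 0, 0, 0],
  fingers=[0, 0, 0, 0, 0],
)

```text
clock: 46.78
eef_pos: [461.4, 85.3, 156.5]
tool_rot: [3.132, 0.029, 1.579]
force: [8.7, -1.8, -3.8]
width: 20.8
```

```bash
python3 arc.py 10 156
```

```text
t 46.8 angle 144.8 R 114.8 [461.  85. 157.] F [ 8.7 -1.8 -3.8] w 20.8 rpy [3.132 0.029 1.579] q [-0.04  0.5  -0.32  2.08  0.33  0.6  -0.58]
[[-17, -10, 1], [-36, -17, 1], [-56, -21, 2], [-76, -21, 3], [-95, -18, 3]]
```

>>> play_rows(
  slide=[
    [-17, -10, 1],
    [-36, -17, 1],
    [-56, -21, 2],
    [-76, -21, 3],
    [-95, -18, 3],
  ],
  turn=[0, 0, 0, 0, 0],
  fingers=[0, 0, 0, 0, 0],
)

```text
clock: 47.4
eef_pos: [443.8, -8.3, 156.5]
tool_rot: [3.131, 0.027, 1.581]
force: [2.1, 3.2, -0.8]
width: 21.0
```

```bash
python3 arc.py 10 156
```

```text
t 47.4 angle -166.2 R 114.7 [444.  -8. 157.] F [ 2.1  3.2 -0.8] w 21.0 rpy [3.131 0.027 1.581] q [ 0.17  0.47 -0.33  2.15  0.34  0.55 -0.4 ]
[[-19, 6, 1], [-37, 15, 2], [-53, 28, 2], [-66, 43, 3], [-76, 60, 3]]
```

>>> play_rows(
  slide=[
    [-19, 6, 1],
    [-37, 15, 1],
    [-53, 28, 2],
    [-66, 43, 2],
    [-76, 60, 3],
  ],
  turn=[0, 0, 0, 0, 0],
  fingers=[0, 0, 0, 0, 0],
)

```text
clock: 48.02
eef_pos: [503.6, -83.8, 156.4]
tool_rot: [3.134, 0.027, 1.581]
force: [-2.7, -0.1, 10.1]
width: 20.3
```

```bash
python3 arc.py 10 156
```

```text
t 48.0 angle -116.6 R 115.0 [504. -84. 156.] F [-2.7 -0.1 10.1] w 20.3 rpy [3.134 0.027 1.581] q [ 0.32  0.55 -0.34  1.98  0.34  0.65 -0.23]
[[-8, 19, 1], [-12, 38, 1], [-13, 58, 1], [-10, 78, 1], [-4, 97, 1]]
```

>>> play_rows(
  slide=[
    [-8, 19, 0],
    [-12, 38, 0],
    [-13, 58, 0],
    [-10, 78, 0],
    [-4, 97, 0],
  ],
  turn=[0, 0, 0, 0, 0],
  fingers=[0, 0, 0, 0, 0],
)

```text
clock: 48.65
eef_pos: [599.5, -87.4, 156.5]
tool_rot: [3.138, 0.028, 1.581]
force: [-2.6, 0.0, 1.3]
width: 20.5
```

```bash
python3 arc.py 10 157
```

```text
t 48.6 angle -67.4 R 115.3 [600. -87. 157.] F [-2.6  0.   1.3] w 20.5 rpy [3.138 0.028 1.581] q [ 0.29  0.67 -0.34  1.72  0.33  0.8  -0.2 ]
[[9, 18, -1], [21, 34, -1], [36, 47, -1], [53, 58, -2], [71, 66, -2]]
```

>>> play_rows(
  slide=[
    [9, 18, 0],
    [21, 34, -1],
    [36, 47, -1],
    [53, 58, -1],
    [71, 66, -2],
  ],
  turn=[0, 0, 0, 0, 0],
  fingers=[0, 0, 0, 0, 0],
)

```text
clock: 49.28
eef_pos: [665.5, -15.0, 156.6]
tool_rot: [3.138, 0.029, 1.581]
force: [0.4, -3.3, -0.0]
width: 20.4
```

```bash
python3 arc.py 10 157
```

```text
t 49.3 angle -17.1 R 115.4 [665. -15. 157.] F [ 0.4 -3.3 -0. ] w 20.4 rpy [3.138 0.029 1.581] q [ 0.15  0.75 -0.33  1.54  0.32  0.91 -0.28]
[[20, 4, -1], [40, 5, -2], [60, 2, -2], [79, -4, -3], [96, -13, -3]]
```

>>> play_rows(
  slide=[
    [20, 4, -1],
    [40, 5, -1],
    [60, 2, -2],
    [79, -4, -2],
    [96, -13, -2],
  ],
  turn=[0, 0, 0, 0, 0],
  fingers=[0, 0, 0, 0, 0],
)

```text
clock: 49.9
eef_pos: [651.3, 82.7, 156.5]
tool_rot: [3.137, 0.028, 1.581]
force: [1.4, -3.1, 6.2]
width: 20.5
```

```bash
python3 arc.py 5 157
```

```text
t 49.9 angle 33.6 R 115.3 [651.  83. 157.] F [ 1.4 -3.1  6.2] w 20.5 rpy [3.137 0.028 1.581] q [ 0.    0.73 -0.32  1.56  0.31  0.89 -0.43]
[[8, -6, -1], [16, -13, -1], [23, -20, -1], [29, -27, -1], [35, -36, -2]]
```

>>> play_rows(
  slide=[
    [4, -3, 0],
    [4, -3, 0],
    [4, -3, 0],
    [4, -3, 0],
    [4, -3, 0],
  ],
  turn=[0, 0, 0, 0, 0],
  fingers=[0, 0, 0.4, 0.8, 1],
)

```text
clock: 50.52
eef_pos: [648.3, 85.9, 156.0]
tool_rot: [3.137, 0.028, 1.58]
force: [-0.1, -0.3, -0.0]
width: 68.7
```

>>> play_rows(
  slide=[
    [0, 0, 0],
    [0, 0, -30],
    [0, 0, -70],
    [0, 0, -85],
    [0, 0, -85],
  ],
  turn=[0, 0, 0, 0, 0],
  fingers=[1, 1, 1, 1, 1],
)

```text
clock: 51.15
eef_pos: [648.3, 88.3, 241.7]
tool_rot: [3.135, 0.028, 1.58]
force: [0.0, -0.0, -0.9]
width: 85.3
```

```bash
python3 go.py 555 20 240 1.57; python3 -c "
from meas import *
grab('9')
for n in ('top','side'):
    blobs('9',n,130,146,(400,700,-150,180),100)
    blobs('9',n,178,195,(530,720,-50,130),8)
"
```

```text
slide [-67. -94.   3.] turn 0.01 | t 51.15 pos [648.  88. 242.] rpy [3.135 0.028 1.58 ] w 85.3 F [ 0.  -0.  -0.9] q [ 0.01  0.64 -0.35  1.49  0.27  1.06 -0.4 ]
top px [309. 190.] n 2433 mid [564.6 -14.4] ext [178. 128.] z [137. 139. 142.] bgr [236. 232. 234.]
top px [293. 195.] n 48 mid [556.8  13.3] ext [22. 15.] z [182. 185. 187.] bgr [26.5 26.5 26. ]
side px [298. 217.] n 4013 mid [553.6  22.8] ext [190. 188.] z [136. 138. 141.] bgr [185. 177. 186.]
side px [298. 202.] n 95 mid [554.1  22.1] ext [26. 25.] z [180. 184. 186.] bgr [43. 41. 42.]
side px [245. 206.] n 85 mid [646.   89.8] ext [20. 21.] z [180. 189. 191.] bgr [42. 39. 40.]
```

View pics/side9.png

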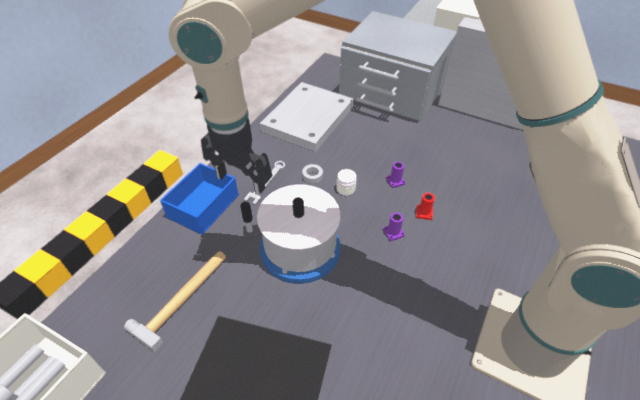

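>>> play_rows(
  slide=[
    [-30, -42, 0],
    [-67, -94, 0],
    [-67, -94, 0],
    [-67, -94, 20],
    [-67, -94, 50],
  ],
  turn=[0, 0, 0, 0, 0],
  fingers=[1, 1, 1, 1, 1],
)

```text
clock: 51.88
eef_pos: [554.7, 19.0, 190.6]
tool_rot: [3.138, 0.028, 1.58]
force: [-0.1, -0.5, -0.4]
width: 85.0
```

```bash
python3 go.py 555 20 149 1.57
```

```text
slide [ 2.  0. 42.] turn 0.01 | t 51.88 pos [555.  19. 191.] rpy [3.138 0.028 1.58 ] w 85.0 F [-0.1 -0.5 -0.4] q [ 0.13  0.56 -0.34  1.83  0.29  0.8  -0.37]
```

>>> play_rows(
  slide=[
    [2, 0, 20],
    [2, 0, 36],
    [2, 0, 42],
    [2, 0, 42],
    [2, 0, 42],
  ],
  turn=[0, 0, 0, 0, 0],
  fingers=[1, 1, 1, 0.6, 0.2],
)

```text
clock: 52.5
eef_pos: [555.5, 19.9, 149.2]
tool_rot: [3.136, 0.028, 1.58]
force: [0.2, -0.7, -0.4]
width: 51.5
```

>>> play_rows(
  slide=[
    [0, 0, 0],
    [0, 0, 0],
    [0, 0, 0],
    [0, 0, 0],
    [0, 0, 0],
  ],
  turn=[0, 0, 0, 0, 0],
  fingers=[0, 0, 0, 0, 0],
)

```text
clock: 53.12
eef_pos: [555.7, 19.9, 150.2]
tool_rot: [3.135, 0.028, 1.58]
force: [-1.2, 0.0, 5.9]
width: 24.7
```

>>> play_rows(
  slide=[
    [0, 0, -15],
    [0, 0, -40],
    [0, 0, -70],
    [0, 0, -95],
    [0, 0, -95],
  ],
  turn=[0, 0, 0, 0, 0],
  fingers=[0, 0, 0, 0, 0],
)

```text
clock: 53.75
eef_pos: [556.3, 23.0, 247.2]
tool_rot: [3.131, 0.028, 1.58]
force: [-0.7, -0.5, -5.3]
width: 24.7
```

```bash
python3 go.py 463 353 245 1.57
```

```text
slide [331. -90.  -8.] turn 0.01 | t 53.75 pos [556.  23. 247.] rpy [3.131 0.028 1.58 ] w 24.7 F [-0.7 -0.5 -5.3] q [ 0.14  0.49 -0.37  1.76  0.25  0.93 -0.34]
```

>>> play_rows(
  slide=[
    [30, -8, -3],
    [75, -20, -5],
    [120, -33, -8],
    [165, -45, -8],
    [210, -57, -8],
  ],
  turn=[0, 0, 0, 0, 0],
  fingers=[0, 0, 0, 0, 0],
)

```text
clock: 54.38
eef_pos: [496.2, 233.3, 247.3]
tool_rot: [3.133, 0.029, 1.58]
force: [0.9, 0.7, -4.3]
width: 24.8
```

```bash
python3 go.py 463 353 200 1.57
```

```text
slide [121. -32.  44.] turn 0.01 | t 54.38 pos [496. 233. 247.] rpy [3.133 0.029 1.58 ] w 24.8 F [ 0.9  0.7 -4.3] q [-0.25  0.49 -0.39  1.77  0.26  0.94 -0.74]
```

>>> play_rows(
  slide=[
    [45, -12, 0],
    [90, -24, 10],
    [121, -32, 30],
    [121, -32, 70],
    [121, -32, 100],
  ],
  turn=[0, 0, 0, 0, 0],
  fingers=[0, 0, 0, 0, 0],
)

```text
clock: 55.0
eef_pos: [462.4, 350.3, 140.7]
tool_rot: [3.136, 0.032, 1.581]
force: [-0.5, -0.5, -4.1]
width: 24.5
```

```bash
python3 go.py 463 353 50 1.57
```

```text
slide [ 6.  0. 91.] turn 0.01 | t 55.00 pos [462. 350. 141.] rpy [3.136 0.032 1.581] w 24.5 F [-0.5 -0.5 -4.1] q [-0.5   0.67 -0.34  1.78  0.34  0.77 -1.02]
```

Seated offset was TCP = origin + 25, so the contact height on the mat is about 29–30.

>>> play_rows(
  slide=[
    [6, 0, 30],
    [6, 0, 60],
    [6, 0, 85],
    [6, 0, 97],
    [6, 0, 102],
  ],
  turn=[0, 0, 0, 0, 0],
  fingers=[0, 0, 0, 0, 0],
)

```text
clock: 55.62
eef_pos: [462.6, 352.7, 37.6]
tool_rot: [3.137, 0.032, 1.581]
force: [-0.4, 0.4, -3.4]
width: 24.6
```

```bash
python3 go.py 463 353 29 1.57
```

```text
slide [1. 0. 9.] turn 0.01 | t 55.62 pos [463. 353.  38.] rpy [3.137 0.032 1.581] w 24.6 F [-0.4  0.4 -3.4] q [-0.55  0.82 -0.27  1.83  0.42  0.57 -1.09]
```

>>> play_rows(
  slide=[
    [0, 0, 3],
    [0, 0, 6],
    [0, 0, 8],
    [0, 0, 8],
    [0, 0, 8],
  ],
  turn=[0, 0, 0, 0, 0],
  fingers=[0, 0, 0, 0, 0],
)

```text
clock: 56.25
eef_pos: [462.7, 352.6, 29.8]
tool_rot: [3.137, 0.032, 1.581]
force: [0.8, -0.4, -3.7]
width: 25.2
```

>>> play_rows(
  slide=[
    [0, 0, 1],
    [0, 0, 1],
    [0, 0, 1],
    [0, 0, 1],
    [0, 0, 1],
  ],
  turn=[0, 0, 0, 0, 0],
  fingers=[0, 0.1, 0.4, 0.8, 1],
)

```text
clock: 56.88
eef_pos: [462.8, 352.7, 28.9]
tool_rot: [3.136, 0.032, 1.581]
force: [0.1, 0.0, 0.9]
width: 69.0
```

>>> play_rows(
  slide=[
    [0, 0, 0],
    [0, 0, -40],
    [0, 0, -90],
    [0, 0, -150],
    [0, 0, -200],
  ],
  turn=[0, 0, 0, 0, 0],
  fingers=[1, 1, 1, 1, 1],
)

```text
clock: 57.5
eef_pos: [461.8, 359.4, 231.2]
tool_rot: [3.135, 0.031, 1.581]
force: [1.4, 0.1, -0.3]
width: 85.3
```

```bash
python3 go.py 463 -250 260
```

```text
slide [-610.   -5.  -10.] turn 0.00 | t 57.50 pos [462. 359. 231.] rpy [3.135 0.031 1.581] w 85.3 F [ 1.4  0.1 -0.3] q [-0.47  0.57 -0.39  1.68  0.28  0.97 -0.97]
```

>>> play_rows(
  slide=[
    [-60, 0, 0],
    [-120, 0, 0],
    [-180, 0, 0],
    [-240, 0, 0],
    [-300, 0, 0],
  ],
  turn=[0, 0, 0, 0, 0],
  fingers=[1, 1, 1, 1, 1],
)

```text
clock: 58.12
eef_pos: [464.9, 57.6, 240.7]
tool_rot: [3.135, 0.031, 1.581]
force: [0.8, -0.7, -0.6]
width: 85.5
```

>>> play_rows(
  slide=[
    [-60, 0, 0],
    [-120, 0, 0],
    [-180, 0, 0],
    [-240, 0, 0],
    [-300, 0, 0],
  ],
  turn=[0, 0, 0, 0, 0],
  fingers=[1, 1, 1, 1, 1],
)

```text
clock: 58.75
eef_pos: [467.9, -244.1, 250.3]
tool_rot: [3.134, 0.031, 1.582]
force: [1.5, -0.0, -0.1]
width: 85.2
```

>>> play_rows(
  slide=[
    [0, 0, 0],
    [0, 0, 0],
    [0, 0, 0],
    [0, 0, 0],
  ],
  turn=[0, 0, 0, 0],
  fingers=[1, 1, 1, 1],
)

```text
clock: 59.25
eef_pos: [468.3, -242.6, 250.4]
tool_rot: [3.134, 0.031, 1.584]
force: [-0.8, -0.1, 0.1]
width: 85.8
```

```bash
python3 -c "
from meas import *
grab('A')
for n in ('top','side'):
    blobs('A',n,100,115,(490,620,-50,90)); blobs('A',n,57,75,(300,700,-500,-120))
    blobs('A',n,14,24,(300,600,200,500),200); blobs('A',n,55,70,(300,600,200,500)); blobs('A',n,180,195,(530,720,-50,130),8)
    blobs('A',n,48,62,(480,560,-250,-150)); blobs('A',n,14,27,(600,700,-300,-150))
"
```

```text
top px [297. 181.] n 138 mid [600.4   8. ] ext [29. 29.] z [106. 109. 111.] bgr [176.5 171.5 164.5]
top px [274. 196.] n 145 mid [564.4  62.1] ext [31. 30.] z [105. 109. 112.] bgr [175. 170. 163.]
top px [312. 205.] n 142 mid [543.3 -28.1] ext [31. 29.] z [105. 109. 111.] bgr [175.5 171.  164. ]
top px [288. 218.] n 141 mid [510.6  28.3] ext [31. 28.] z [106. 109. 111.] bgr [179. 173. 167.]
top px [359. 277.] n 135 mid [ 371.5 -143.1] ext [29. 30.] z [63. 66. 68.] bgr [88. 38. 67.]
top px [401. 296.] n 140 mid [ 326.2 -246. ] ext [29. 30.] z [62. 65. 68.] bgr [ 51.  51. 177.]
top px [166. 239.] n 4071 mid [462.4 349.8] ext [189. 190.] z [16. 18. 21.] bgr [247. 245. 246.]
top px [159. 238.] n 96 mid [463.2 349.6] ext [25. 24.] z [58. 64. 66.] bgr [44. 41. 39.]
top px [259. 153.] n 83 mid [646.8  87. ] ext [19. 19.] z [184. 190. 192.] bgr [44. 42. 40.]
top px [390. 207.] n 234 mid [ 543.4 -224.4] ext [35. 49.] z [52. 55. 58.] bgr [148. 144. 145.]
top px [386. 166.] n 263 mid [ 656.4 -222.7] ext [57. 59.] z [19. 22. 25.] bgr [194. 189. 181.]
side px [291. 196.] n 34 mid [612.8 -42.6] ex
[... 717 characters left out ...]
] bgr [142.  66. 113.]
side px [428. 198.] n 103 mid [ 324.8 -242.8] ext [30. 32.] z [59. 64. 67.] bgr [ 54.  53. 183.]
side px [396. 218.] n 117 mid [ 370.8 -142.2] ext [31. 33.] z [59. 64. 67.] bgr [113.  50.  90.]
side px [256. 373.] n 4524 mid [466.7 334.9] ext [187. 162.] z [15. 18. 20.] bgr [247. 246. 247.]
side px [252. 377.] n 161 mid [461.1 352.5] ext [26. 25.] z [57. 63. 66.] bgr [60. 56. 58.]
side px [245. 206.] n 81 mid [646.1  89.9] ext [21. 22.] z [182. 188. 191.] bgr [57. 53. 54.]
side px [348. 177.] n 160 mid [ 541.8 -222.1] ext [36. 49.] z [49. 54. 57.] bgr [171.  163.5 172. ]
side px [312. 172.] n 204 mid [ 655.6 -220.5] ext [59. 60.] z [15. 20. 24.] bgr [214.5 206.5 208. ]
```

View pics/topA.png

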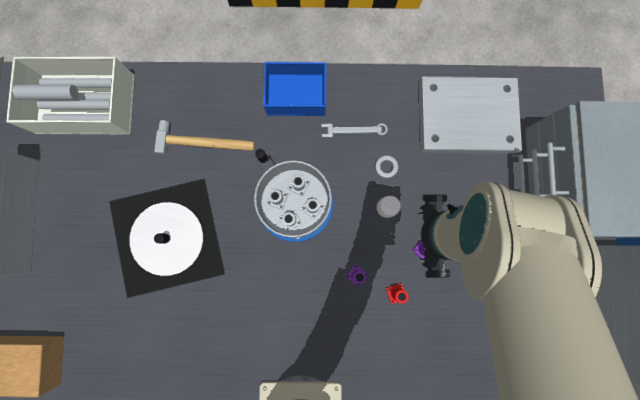

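View pics/sideA.png

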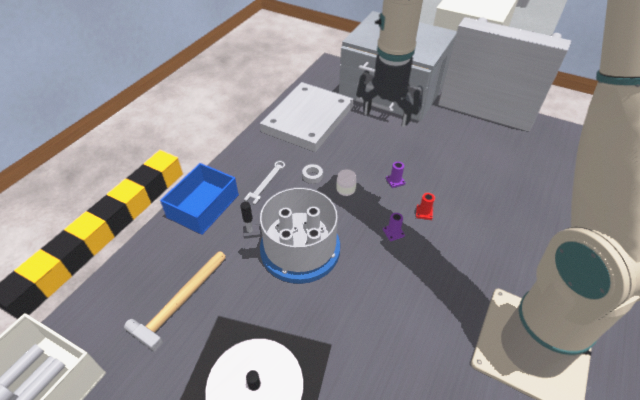

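```bash
python3 -c "
from h import *
print(ctrl.finish_job())"
```

```text
the job is handed in; nothing more can be done
None
```

The job is handed in, at about 59 s on the robot's clock (limit 210 s). No verdict came back.

- **Bushes:** I laid the lid on the mat and stood all four plain bushes in the drum. The last pictures show all four upright inside, with tops at about 108 mm.
- **Lid on the drum:** I set the lid back on. It measured level, with the plate at the same height as at the start (about 139 mm), so it sat flush.
- **Turning the drum:** I turned the drum counter-clockwise by its handle through about 390°. I checked this by the tool's path and by where the handle ended up. The lid stayed seated throughout.
- **Lid on the mat:** The lid now lies flat on the mat, knob up, with the knob at about (462, 351). The mat's centre is near (465, 356).
- **Other things:** The tin and the spacer measured within about 1 mm of their first positions, and the red and purple bushes are also where they were. The mallet and spanner I only compared by eye in the pictures; they look unmoved.

No check failed. I saw no bush knocked aside and no slackening of the grip. The tool built up a lean of about 0.03 rad during the run, so I took hold of the lid with the jaws across the lean, which kept the lid level. The highest force reading at the end of a move was about 30 N, when I first set the lid on the mat.

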